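Close the twist-lock cake carrier and set it out for collection

ROBOT

A 6-joint arm with a two-finger parallel gripper is mounted at the origin on a cart in front of the work surface, level with it; the furniture and walls round the work are solid. World frame = base frame: x ahead of the robot, y to its left, z up, the work surface at z = 0. Lengths are in m, angles in rad, forces in N, time in s.
With the tool pointing down it reaches from about 0.35 to 0.85 m from the base axis. Payload 8.1 kg.
Tool frame: the origin (TCP) lies at the very end of the fingers, on their centre line; the grasp point (between the pads) lies behind it (r.grasp_offset is the z of the grasp point in the tool frame, in m); z points along the fingers, y is the direction in which the jaws open and shut (so a half turn about z gives the same grasp; the last joint's range is limited). The gripper opens to 93 mm and grips with 3 to 60 N. Pads are 15 mm wide; open, the fingers measure 128 mm over their backs; the gripper's body (75 mm by 188 mm) begins 65 mm behind the grasp point.
Start: joints at [1.037, 0.13, 1.488, -0, 1.523, -0.085], TCP at [0.26, 0.541, 0.179] pointing down, gripper open.
Joint ranges: [-2.96, 2.96], [-0.89, 2.26], [0.02, 2.5], [-1.34, 4.48], [0, 2.73], [-2.66, 2.66]. Speed limits (rad/s): [2.39, 2.39, 2.79, 3.14, 3.14, 3.14].

INTERFACE

Orientations are given as a unit quaternion [x, y, z, w].
In Python, from bench import r, imaging, order gives the robot as it stands.
- The arm moves only by the tool jog_arm, never from a script. Its argument "plan" is a list of rows, each an object with "linear": the shift along the tool's x, y, z in cm, a list of three; "spin": the turn about the tool's z in rad. A call has 1 to 5 rows; each row shifts and turns the pose as measured when the row begins, along the tool's axes as they then stand; what a row does not reach is not made up. A row lasts 1/12 s, in which the tool goes at most 41.7 mm and 7.16 degrees, less where a joint would pass 70% of its speed; a pose out of reach is approached as far as the arm can. A call with a gripper value outside its range is refused whole. "jaw" is the finger opening in cm, from 0 to 9.3, set as the call begins (left out, the last holds). The fingers move at their own pace and stop on an object; "grip_force" is the grip in N (left out, the last holds). Time passes only in rows, so rows that do not move let the fingers close. It gives the time, the measured TCP pose, the force and the opening at its end, in the units of the state.
- r.get_state(): the state, without advancing time (a new reading comes with each control period).
- imaging.capture(name): name is "side" or "top"; returns a dict with "frame" (400x640x3 uint8, blue, green, red), "range_z" (400x640 float32, m along the optical axis (not along the pixel's ray), 0 where there is no reading), "fx", "fy", "cx", "cy" (pixels), "extrinsics" (4x4, takes a point from camera to world coordinates). Camera axes: x right, y up, looking along -z (the intrinsics and any distortion apply to the point x, -y, -z); pixel columns grow to the right and rows downward; lengths in m; the calibration is good to about 2 mm. A picture is of the moment at which its call begins.
- order.job_done(): hands the job in, once; it reports no verdict.
The state is a dict: "t": time; "joint_pos": joint angles; "qvel": joint speeds; "tau": joint torques, N m; "position": TCP position; "eef_rot": TCP orientation; "force": force on the tool from outside, world axes, zero at the start; "ft_torque": the same for the moment, N m; "finger_gap": finger opening in m.
Only numpy, scipy, OpenCV 4.12 (cv2) and the standard library are available. Lean on these libraries where they do the work, as an engineer would, in place of code of your own. Each camera call takes 0.05 s, during which the arm holds its last target. There are 200 camera calls.

TASK

Pack the small bundt cake to go: put the clear cover over it onto the white carrier base, press it down against its sprung seal (gently, never leaning on it hard) and twist it clockwise about a quarter turn until it clicks locked. Then lift the closed carrier by its handle, set it down flat on the free near part of the steel cookie tray and let go, with the cake still upright about the middle of its base. Leave the other cakes and the card holders where they are.

Things in the scene. Friction and masses are not known exactly. Their poses are not given: they have to be found in the camera images.
- cover: Clear round cover of the cake carrier, loose, open below, 0.28 kg, 148 mm across, 150 mm tall with its grey bar handle, wall 3 mm; stands on its rim. Origin: centre of the rim's underside, z up, x along the handle. Lid 112 mm above the rim. Three orange lugs inside the rim at 0, 120, 240 degrees from +x: radius 60.5 to 71 mm, 18 mm wide, 0 to 5 mm above the rim's underside.
- handle (a point): Middle of the cover's bar handle, on the cover's axis, 141 mm above its rim; axes as the cover's. The bar runs along x: 100 mm long, 15 mm thick, 18 mm tall, from 132 to 150 mm above the rim, on two posts, with 20 mm of air between it and the lid.
- lug (a point): Foot of the cover's wall outside its lug at 0 degrees (x = 74 mm, z = 0 in the cover's frame). An orange ridge outside the wall shows each lug.
- carrier_base: White round base of the carrier, loose, about 0.45 kg, four rubber feet, 160 mm across, bevelled below to 140 mm. Origin: centre of its underside, z up. Rim floor 9 mm up; the dais in the middle, radius 58 mm, rises to 23 mm and carries the cake. Only friction holds the base on the counter: it turns along if the lugs jam.
- gap (a point): Gap of the bayonet ledge at 0 degrees from the base's +x, 65 mm out, 23 mm up; others at 120 and 240 degrees, a grey dash on the rim at each. The ledge rings the dais out to radius 69 mm, top 23 mm up; lugs pass down only through the gaps, 25 degrees wide. A lug in a gap can turn only clockwise from above (negative about z), and only if pressed down.
- seal (a joint): Travel (m) of the sprung black seal ring in the base, radius 70 to 75.5 mm: 0 = up, its top 16 mm above the underside; 0.007 = pressed flat, lugs on the rim floor. Yields 2 N per mm. A cover just laid in rests with its rim 14 to 15 mm up; to pass under the ledge hold its rim below 10.5 mm (about 8 to 11 N besides its weight) while turning.
- lock_0 (a point): Lock point of the base at -80 degrees from its +x, 74 mm out, 13 mm up (orange dot on the rim; same at 40 and 160 degrees). Site lug lies at one of the three when locked. Each is 80 degrees past a gap, under a raised pocket of the ledge, with an end stop at 84 degrees; ease the pressure there and the seal lifts the cover some 3 mm into the pocket: locked, rim 13 mm up.
- lock_1 (a point): Lock point of the base at 40 degrees from its +x, 74 mm out, 13 mm up (orange dot on the rim).
- lock_2 (a point): Lock point of the base at 160 degrees from its +x, 74 mm out, 13 mm up (orange dot on the rim).
- cake: Chocolate mini bundt with a pink swirl on a gold card, 104 mm across, 84 mm tall, loose, standing about the middle of the base's dais. Origin: centre of its underside.
- tray_cookie: Flat steel tray fixed on the counter between the two sides. Origin in its middle; x runs along it, away from the robot. Inside 186 mm wide (y), 550 mm long (x from -285 to +269 mm), floor about 2 mm above the counter, edges 10 mm high (far edge 17 mm). Two cookies lie on its far part (x over 70 mm); the near part is free.
- bundt_0: Bystander: another chocolate bundt, 104 mm across, 84 mm tall, first in the row on the left steel tray. Origin: its underside's centre.
- card_left: Bystander: ceramic cup-cake with a wire clip and blank menu card, 180 mm tall, standing on the 34 mm high front ledge at the left. Origin: its underside's centre.
- card_mid: Bystander: the same kind of card holder, on the front ledge straight ahead. Origin: its underside's centre.
Not all that is in view belongs to the job. Several things have the shape of the carrier_base; the one meant has the colours described above.

How it is judged:
On the way, in this order (a step that is already met when the one before it is completed fails the run):
1. the cover is twisted home and sprung up into its lock, the base still on the counter ((horizontal distance between lug and lock_0 below 0.01 m or horizontal distance between lug and lock_1 below 0.01 m or horizontal distance between lug and lock_2 below 0.01 m) and z of cover in the frame of carrier_base between 0.0113 and 0.0155 m and angle between the z axis of cover and the z axis of carrier_base, either way round below 0.05 rad and height (world z) of carrier_base below 0.006 m), for 0.2 s.
2. the locked carrier is lifted, the base hanging from the cover ((horizontal distance between lug and lock_0 below 0.01 m or horizontal distance between lug and lock_1 below 0.01 m or horizontal distance between lug and lock_2 below 0.01 m) and z of cover in the frame of carrier_base between 0.0113 and 0.0155 m and angle between the z axis of cover and the z axis of carrier_base, either way round below 0.05 rad and height (world z) of carrier_base above 0.025 m), for 0.2 s.
At the end, for the whole second after the job is handed in: Cover locked (site lug within 10 mm of a lock point in plan, rim 11.3 to 15.5 mm above the base's underside); base flat and still on the tray's floor within 18 mm of its centre line, tray x -0.21 to 0.02; cake upright on the dais within 18 mm of the base's middle (all of step 1 and y of carrier_base in the frame of tray_cookie between -0.018 and 0.018 m and x of carrier_base in the frame of tray_cookie between -0.21 and 0.02 m and angle between carrier_base's own z axis and vertical below 0.03 rad and linear speed of carrier_base below 0.01 m/s and horizontal distance between cake and carrier_base below 0.018 m and angle between cake's own z axis and vertical below 0.15 rad and z of cake in the frame of carrier_base between 0.018 and 0.03 m); the robot touches nothing.
It fails at once if the cover is pressed on the base with more than 40 N (contact force between cover and carrier_base above 40 N).
It fails at once if the cake is tipped over (angle between cake's own z axis and vertical above 0.5 rad).
It fails at once if the bundt on the left tray or a card holder is pushed more than 20 mm (distance of any of bundt_0, card_left, card_mid from where it was at the start of the episode above 0.02 m).
It also fails if it takes over 58 s, if anything falls off the work surface, if the arm or the gripper's body presses on something with over 40 N, if the wrist force passes 120 N, or if a joint passes its speed limit or range.

## Working session

There is one attempt and no reset: what is moved stays moved. The work goes in short steps, Python scripts to look and compute and a tool call to move; the robot and the scene stay as the last step left them, time stands still between calls to the robot, and variables do not carry over. Pictures are saved under pics/ and viewed, about 8 in all and at most 12, crops included, and the job is handed in when it is done.

Besides the shell and the picture viewer there is one more tool, called in YAML: its name, and indented under it one key for each argument. jog_arm: Moves the arm, as the interface text tells. Its arguments: {"type":"object","properties":{"plan":{"type":"array","items":{"type":"object","properties":{"linear":{"type":"array","items":{"type":"number"}},"spin":{"type":"number"}}}},"jaw":{"type":"number"},"grip_force":{"type":"number"}},"required":["plan"]}

```bash
mkdir -p pics; ls
cat > h.py <<'E'
import numpy as np, cv2
from bench import r, imaging, order
def cap(n):
    c=imaging.capture(n); np.savez(f'{n}.npz',**{k:np.asarray(v) for k,v in c.items()}); return c
def load(n): return dict(np.load(f'{n}.npz'))
def ray(c,u,v):
    d=np.array([(u-c['cx'])/c['fx'],-(v-c['cy'])/c['fy'],-1.]); E=c['extrinsics']
    return E[:3,3],E[:3,:3]@d
def onplane(c,u,v,z):
    o,d=ray(c,u,v); return o+d*(z-o[2])/d[2]
def proj(c,p):
    E=c['extrinsics']; q=E[:3,:3].T@(np.asarray(p)-E[:3,3]); return c['cx']+c['fx']*q[0]/-q[2], c['cy']+c['fy']*q[1]/q[2]
def pt(c,u,v):
    o,d=ray(c,u,v); return o+d*float(c['range_z'][v,u])
E
python3 - <<'E'
from h import *
for n in('top','side'):
    c=cap(n); cv2.imwrite(f'pics/{n}0.png',c['frame']); print(n,c['fx'],c['fy'],c['cx'],c['cy'],{k for k in c}); print(c['extrinsics'].round(3))
print(r.get_state(), r.grasp_offset)
E
```

```text
pics
top 402.41901986936455 402.41901986936455 318.27676031553085 201.27225584175017 {'frame', 'cx', 'extrinsics', 'fy', 'range_z', 'cy', 'fx'}
[[-0.015  0.995 -0.101  0.4  ]
 [-1.    -0.016 -0.016 -0.145]
 [-0.018  0.1    0.995  1.502]
 [ 0.     0.     0.     1.   ]]
side 411.34698367837615 411.34698367837615 321.5063893128368 199.25842443179906 {'frame', 'cx', 'extrinsics', 'fy', 'range_z', 'cy', 'fx'}
[[-1.    -0.011  0.029  0.597]
 [ 0.029 -0.585  0.81   1.199]
 [ 0.008  0.811  0.586  1.078]
 [ 0.     0.     0.     1.   ]]
{'t': 0.1, 'joint_pos': array([ 1.03657800e+00,  1.31107196e-01,  1.48914967e+00,  1.75594190e-05,
        1.52298238e+00, -8.53989807e-02]), 'qvel': array([ 1.43196687e-03, -2.94459101e-03,  7.26615076e-05,  5.39992500e-04,
       -1.85161435e-03, -8.76785090e-04]), 'tau': array([ 1.19343207e-03, -5.61332595e+01, -4.93098986e+01,  7.70857232e-02,
        2.91193917e-02, -9.08399466e-05]), 'position': array([0.26002542, 0.5401014 , 0.17809089]), 'eef_rot': array([ 2.22531219e-01,  9.74925217e-01, -7.81428377e-04, -2.59355836e-04]), 'force': array([-0.24446283, -0.14054884, -0.34269558]), 'ft_torque': array([-0.04190549,  0.0055719 , -0.01936901]), 'finger_gap': 0.09324020401873397} -0.0188
```

View pics/top0.png

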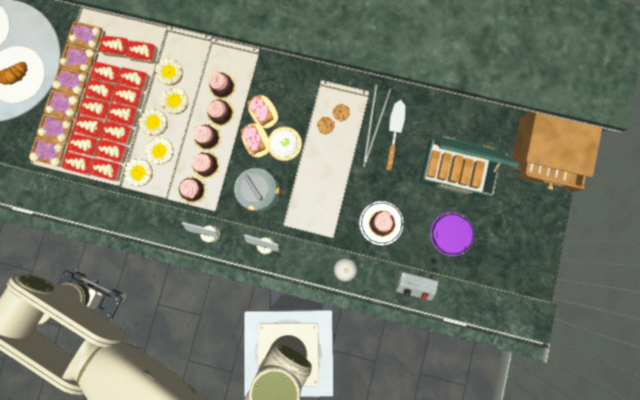

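View pics/side0.png

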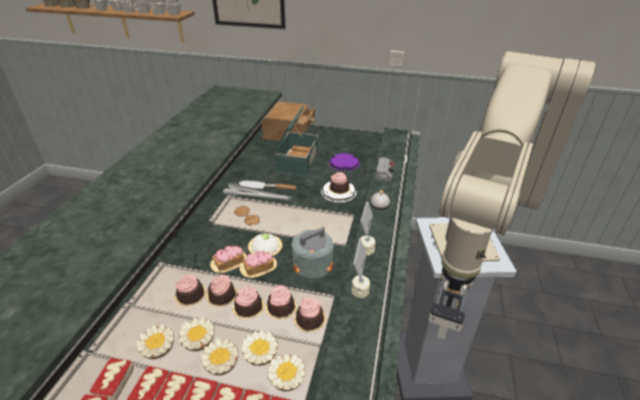

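The cover is at top (256,189), with its handle running diagonally. There are two base shapes: white with a cake at top (382,223), and plain purple at (452,234). The white one fits the description, so I'll confirm it in an enlarged crop and measure.

Run:
```python
from h import *
c=load('top'); s=load('side')
f=c['frame']; g=s['frame']
def crop(f,u,v,h,S): return cv2.resize(f[v-h:v+h,u-h:u+h],(S,S),interpolation=cv2.INTER_CUBIC)
a=np.hstack([crop(f,256,189,30,390),crop(f,382,223,30,390)])
b=np.hstack([crop(g,313,252,30,390)[:,:],crop(g,339,186,25,390)])
cv2.imwrite('pics/crop0.png',cv2.resize(np.vstack([a,b]),(600,600) ,interpolation=cv2.INTER_AREA))
cv2.imwrite('pics/crop0.png',np.vstack([a,b])[:,:] if 0 else cv2.resize(np.vstack([a,b]),(596,596)))
# white ring
for n,C in(('top',c),('side',s)):
    hsv=cv2.cvtColor(C['frame'],cv2.COLOR_BGR2HSV)
    box={'top':(350,195,415,250),'side':(315,165,362,205)}[n]
    m=np.zeros(hsv.shape[:2],np.uint8); x0,y0,x1,y1=box
    m[y0:y1,x0:x1]=cv2.inRange(hsv,(0,0,150),(179,60,255))[y0:y1,x0:x1]
    ct=max(cv2.findContours(m,0,1)[0],key=cv2.contourArea)
    P=np.array([onplane(C,u,v,0.018)[:2] for u,v in ct[:,0]],np.float32)
    print(n,'white',cv2.boundingRect(ct),cv2.minEnclosingCircle(P),cv2.fitEllipse(P))
    o=cv2.inRange(hsv,(5,150,120),(18,255,255))
    k,l,st,ce=cv2.connectedComponentsWithStats(o)
    for i in range(1,k):
        u,v=ce[i]
        if n=='top' and 225<u<290 and 160<v<225 or n=='side' and 285<u<340 and 225<v<280: print('or',n,st[i,4],ce[i],onplane(C,u,v,0.003))
print([ (p,pt(c,*p).round(3)) for p in [(256,186),(250,180),(262,195),(256,175),(382,223),(365,223),(399,223),(452,234),(270,180),(240,195),(300,220),(330,220),(310,190)]])
```

```text
top white (359, 201, 44, 45) ((0.4669303596019745, -0.35029399394989014), 0.08178550004959106) ((0.46675053238868713, -0.34957584738731384), (0.1573641300201416, 0.16016405820846558), 83.52620697021484)
or top 7 [278.42857143 191.        ] [0.59264921 0.02831696 0.003     ]
side white (323, 182, 34, 17) ((0.46059250831604004, -0.34596318006515503), 0.0798131451010704) ((0.4639543890953064, -0.343916654586792), (0.1350470632314682, 0.13968414068222046), 60.69434356689453)
or side 11 [330.27272727 267.        ] [0.52493332 0.13343281 0.003     ]
or side 11 [295.72727273 268.81818182] [0.65017793 0.13988695 0.003     ]
[((256, 186), array([0.597, 0.093, 0.119])), ((250, 180), array([0.613, 0.108, 0.151])), ((262, 195), array([0.565, 0.073, 0.115])), ((256, 175), array([0.635, 0.093, 0.118])), ((382, 223), array([ 0.462, -0.342,  0.107])), ((365, 223), array([ 0.466, -0.291,  0.026])), ((399, 223), array([ 0.465, -0.418,  0.009])), ((452, 234), array([ 0.421, -0.605,  0.027])), ((270, 180), array([0.618, 0.045, 0.111])), ((240, 195), array([0.566, 0.148, 0.12 ])), ((300, 220), array([ 0.482, -0.052,  0.004])), ((330, 220), array([ 0.481, -0.164,  0.004])), ((310, 190), array([ 0.594, -0.091,  0.006]))]
```

View pics/crop0.png

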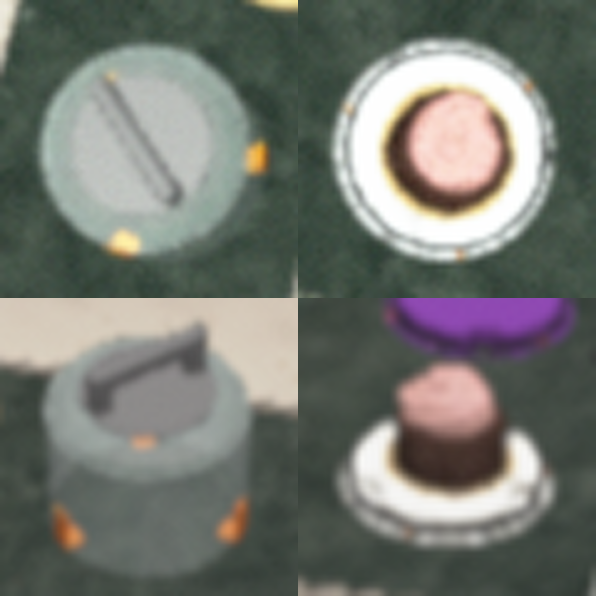

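Confirmed: the left crops show the clear cover with orange ridges at the upper left, right and bottom. The white base at (382,223) has the pink-swirl cake, grey rim and orange dots, while the purple one is a decoy. Next are the precise measurements.

Run:
```python
from h import *
c=load('top'); s=load('side')
def zmap(C):
    v,u=np.mgrid[:400,:640]; d=np.stack([(u-C['cx'])/C['fx'],-(v-C['cy'])/C['fy'],-np.ones(u.shape)],-1)
    return (d*C['range_z'][...,None])@C['extrinsics'][:3,:3].T+C['extrinsics'][:3,3]
for n,C in(('top',c),('side',s)):
    W=zmap(C); d=np.hypot(W[...,0]-.595,W[...,1]-.092)
    m=(d<.062)&(W[...,2]>.138)&(W[...,2]<.17)&(C['range_z']>0)
    v,u=np.nonzero(m); P=np.array([onplane(C,a,b,.150)[:2] for a,b in zip(u,v)],np.float32)
    print(n,'handle',len(P),P.mean(0),cv2.minAreaRect(P),W[m][:,2].mean()); vx,vy,x,y=cv2.fitLine(P,2,0,.01,.01).ravel(); print(np.degrees(np.arctan2(vy,vx)))
    m2=(d<.09)&(W[...,2]>.105)&(W[...,2]<.125); print('lid mean',W[m2].mean(0), m2.sum())
    hsv=cv2.cvtColor(C['frame'],cv2.COLOR_BGR2HSV).astype(int); B=C['frame'].astype(int)
    sat=B[...,2]-B[...,0]
    for nm,ctr,rad,z in(('base',(.4667,-.3497),(.066,.09),.014),('cov',(.595,.092),(.06,.09),.003)):
        for th in range(1):
            v,u=np.mgrid[:400,:640]; o=C['extrinsics'][:3,3]
            D=np.stack([(u-C['cx'])/C['fx'],-(v-C['cy'])/C['fy'],-np.ones(u.shape)],-1)@C['extrinsics'][:3,:3].T
            Q=o+D*((z-o[2])/D[...,2])[...,None]; R=np.hypot(Q[...,0]-ctr[0],Q[...,1]-ctr[1])
            mm=((R>rad[0])&(R<rad[1])&(sat>45)).astype(np.uint8)
            k,l,st,ce=cv2.connectedComponentsWithStats(mm,connectivity=8)
            for i in range(1,k):
                if st[i,4]<1: continue
                w=sat*(l==i); p=np.array([(Q[...,0]*w).sum(),(Q[...,1]*w).sum()])/w.sum()-ctr
                print(n,nm,st[i,4],ce[i].round(1),p.round(4),'r',np.hypot(*p).round(4),'ang',np.degrees(np.arctan2(p[1],p[0])).round(1))
    # base outline by white/brightness
W=zmap(c)
m=(W[...,0]>.25)&(np.hypot(W[...,0]-.4667,W[...,1]+.3497)<.06)&(W[...,2]>.09); print('cake top',W[m].mean(0),m.sum())
hsv=cv2.cvtColor(c['frame'],cv2.COLOR_BGR2HSV)
m=cv2.inRange(hsv,(0,0,165),(179,70,255)); m[:, :284]=0;m[:,372:]=0;m[:75]=0;m[240:]=0
ct=max(cv2.findContours(m,0,1)[0],key=cv2.contourArea)
P=np.array([onplane(c,a,b,.006)[:2] for a,b in ct[:,0]],np.float32); print('tray',cv2.minAreaRect(P),cv2.boxPoints(cv2.minAreaRect(P)))
for p in[(208,232),(262,243),(345,268),(190,190)]: print(p,pt(c,*p).round(3))
```

```text
top handle 129 [0.58909875 0.09861255] ((0.5895735621452332, 0.09882303327322006), (0.09768341481685638, 0.01536011602729559), 32.50188064575195) 0.1500677760494428
32.575638
lid mean [0.58879524 0.0969953  0.11258259] 1068
top base 1 [398. 210.] [ 0.0463 -0.0655] r 0.0802 ang -54.8
top base 1 [384. 244.] [-0.0779 -0.0101] r 0.0785 ang -172.6
top cov 12 [278.4 190. ] [ 0.0013 -0.0634] r 0.0634 ang -88.8
top cov 27 [250.5 207.9] [-0.0643  0.0416] r 0.0766 ang 147.1
side handle 116 [0.58970475 0.11685719] ((0.5879397392272949, 0.11671919375658035), (0.09823441505432129, 0.022838376462459564), 32.488548278808594) 0.14475319357318092
33.011177
lid mean [0.58696618 0.1218269  0.10994316] 544
side base 40 [338.5 180.1] [-0.0065 -0.0759] r 0.0762 ang -94.9
side cov 34 [329.7 266.9] [-0.0679  0.0413] r 0.0795 ang 148.7
side cov 33 [296.1 268.6] [0.0535 0.0471] r 0.0713 ang 41.4
cake top [ 0.46518941 -0.34786245  0.0972174 ] 203
tray ((0.7178970575332642, -0.155184805393219), (0.18986938893795013, 0.5750575065612793), 75.02324676513672) [[ 0.41560173 -0.17258942]
 [ 0.971125   -0.3211999 ]
 [ 1.0201924  -0.13778019]
 [ 0.4646691   0.01083028]]
(208, 232) [0.438 0.239 0.186]
(262, 243) [0.399 0.061 0.189]
(345, 268) [ 0.308 -0.212  0.083]
(190, 190) [0.591 0.336 0.083]
```

jog_arm:
  plan:
    - {"linear": [0,0,-4],"spin": 0.12}
    - {"linear": [0,0,-4],"spin": 0.12}
    - {"linear": [0,0,-4],"spin": 0.12}
    - {"linear": [0,0,-4],"spin": 0.12}
    - {"linear": [0,0,0],"spin": 0.12}
  jaw: 7
  grip_force: 40

```text
t: 0.52
position: [0.2576, 0.536, 0.3352]
eef_rot: [0.509, 0.861, -0.01, 0.0]
force: [0.3, 1.8, 1.1]
finger_gap: 0.0703
```

jog_arm:
  plan:
    - {"linear": [0,0,0],"spin": 0.12}
    - {"linear": [0,0,0],"spin": 0.12}
    - {"linear": [0,0,0],"spin": 0.12}
    - {"linear": [0,0,0],"spin": 0.12}
    - {"linear": [0,0,0],"spin": 0.12}

```text
t: 0.93
position: [0.2582, 0.5372, 0.3386]
eef_rot: [0.749, 0.663, -0.007, 0.002]
force: [-0.2, 0.2, 0.6]
finger_gap: 0.0697
```

jog_arm:
  plan:
    - {"linear": [0,0,0],"spin": 0.12}
    - {"linear": [0,0,0],"spin": 0.12}
    - {"linear": [0,0,0],"spin": 0.12}
    - {"linear": [0,0,0],"spin": 0.12}
    - {"linear": [0,0,0],"spin": 0.12}

```text
t: 1.35
position: [0.2578, 0.5364, 0.3358]
eef_rot: [0.916, 0.401, -0.008, 0.006]
force: [0.1, -0.2, 0.4]
finger_gap: 0.0702
```

```bash
cat >> h.py <<'E'
from scipy.spatial.transform import Rotation as Ro
def to(x,y,z,yaw_y=None,m=True):
    "tool-frame shift (cm) and spin to world target; yaw_y = angle of tool y (deg)"
    st=r.get_state(); R=Ro.from_quat(st['eef_rot']).as_matrix(); p=st['position']
    a=np.degrees(np.arctan2(R[1,1],R[0,1])); d=R.T@(np.array([x,y,z])-p)*100
    print('t',st['t'],'pos',p.round(4),'yaw',a.round(2),'tilt',R[:,2].round(4),'shift',d.round(2),'|',np.linalg.norm(d).round(2),'spin',None if yaw_y is None else np.radians((a-yaw_y+180)%360-180).round(3),'F',st['force'].round(1),'gap',st['finger_gap'].__round__(4),'q6',st['joint_pos'][5].round(2))
E
python3 -c "
from h import *
to(.5893,.0986,.33,-57.5)
c=cap('top'); f=c['frame'].astype(int)
M=cv2.getRectSubPix
# unwrap the base rim about its centre at z=.018
ctr=np.array([.4667,-.3497]); A=np.arange(0,360,1)
out=[]
for rr in np.arange(.064,.086,.001):
    uv=np.array([proj(c,[ctr[0]+rr*np.cos(np.radians(a)),ctr[1]+rr*np.sin(np.radians(a)),.018]) for a in A],np.float32)
    out.append(cv2.remap(c['frame'],uv[None,:,0],uv[None,:,1],cv2.INTER_LINEAR)[0])
o=np.array(out).astype(int); s=(o[...,2]-o[...,0])
g=s[8:20].max(0); 
for k in range(3):
    pk=np.array([i for i in A if 30<=(i-0)%120<100 and i//120==k]); b=np.median(g); w=np.clip(g[pk]-b-15,0,None); print(k,'dot',(w*pk).sum()/max(w.sum(),1),w.max())
gr=o.sum(2)[3:11].min(0); print('dark',[ (int(a),int(gr[a])) for a in range(0,360,5)])
cv2.imwrite('pics/unw.png',cv2.resize(np.array(out),(720,220)))
"
```

```text
t 1.35 pos [0.2578 0.5364 0.3358] yaw -42.75 tilt [-0.0103 -0.0173 -0.9998] shift [-9.63 54.06  1.  ] | 54.92 spin 0.257 F [ 0.1 -0.2  0.4] gap 0.0702 q6 1.78
0 dot 65.25352112676056 28.0
1 dot 187.56069364161849 44.0
2 dot 305.5978835978836 45.0
dark [(0, 563), (5, 555), (10, 527), (15, 581), (20, 515), (25, 484), (30, 485), (35, 561), (40, 589), (45, 568), (50, 584), (55, 560), (60, 587), (65, 501), (70, 509), (75, 552), (80, 566), (85, 509), (90, 530), (95, 532), (100, 550), (105, 581), (110, 534), (115, 505), (120, 487), (125, 559), (130, 549), (135, 568), (140, 548), (145, 475), (150, 514), (155, 588), (160, 544), (165, 536), (170, 553), (175, 552), (180, 571), (185, 558), (190, 521), (195, 542), (200, 598), (205, 631), (210, 574), (215, 561), (220, 559), (225, 530), (230, 533), (235, 528), (240, 554), (245, 537), (250, 548), (255, 534), (260, 475), (265, 415), (270, 443), (275, 493), (280, 599), (285, 599), (290, 621), (295, 614), (300, 607), (305, 577), (310, 627), (315, 618), (320, 585), (325, 599), (330, 606), (335, 586), (340, 561), (345, 554), (350, 547), (355, 592)]
```

View pics/unw.png

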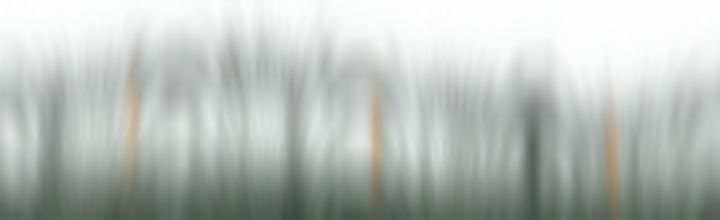

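The dots lie at 65.3/187.6/305.6° and the dashes at about 27/147/267°, so the gaps are at about 26.4° mod 120.

jog_arm:
  plan:
    - {"linear": [-0.7,3.9,0]}
    - {"linear": [-0.7,3.9,0]}
    - {"linear": [-0.7,3.9,0]}
    - {"linear": [-0.7,3.9,0]}
    - {"linear": [-0.7,3.9,0]}

```text
invalid input at $.plan[0]: expected keys linear, spin
```

jog_arm:
  plan:
    - {"linear": [-0.7,3.9,0]}
    - {"linear": [-0.7,3.9,0]}
    - {"linear": [-0.7,3.9,0]}
    - {"linear": [-0.7,3.9,0]}
    - {"linear": [-0.7,3.9,0]}

```text
invalid input at $.plan[0]: expected keys linear, spin
```

jog_arm:
  plan:
    - {"linear": [-0.7,3.9,0]}
    - {"linear": [-0.7,3.9,0]}
    - {"linear": [0,0,0],"spin": 0.12}
    - {"linear": [0,0,0],"spin": 0.12}
    - {"linear": [0,0,0],"spin": 0}

```text
invalid input at $.plan[0]: expected keys linear, spin
```

```bash
python3 -c "
from h import *
to(.5893,.0986,.124,-57.5)"
```

```text
t 1.4 pos [0.2578 0.5363 0.3356] yaw -43.31 tilt [-0.0104 -0.0176 -0.9998] shift [-8.68 54.05 21.59] | 58.85 spin 0.248 F [-0.4 -0.  -0.2] gap 0.0701 q6 1.79
```

jog_arm:
  plan:
    - {"linear": [-0.7,3.9,0],"spin": 0}
    - {"linear": [-0.7,3.9,0],"spin": 0}
    - {"linear": [-0.7,3.9,0],"spin": 0}
    - {"linear": [-0.7,3.9,0],"spin": 0}
    - {"linear": [-0.7,3.9,0],"spin": 0}

```text
t: 1.82
position: [0.3739, 0.3776, 0.3324]
eef_rot: [0.913, 0.409, -0.012, 0.006]
force: [0.3, 0.1, 0.5]
finger_gap: 0.07
```

jog_arm:
  plan:
    - {"linear": [-0.7,3.9,0],"spin": 0}
    - {"linear": [-0.7,3.9,0],"spin": 0}
    - {"linear": [-0.7,3.9,0],"spin": 0}
    - {"linear": [-0.7,3.9,0],"spin": 0}
    - {"linear": [-0.7,3.9,0],"spin": 0}

```text
t: 2.23
position: [0.5004, 0.2138, 0.3324]
eef_rot: [0.909, 0.418, -0.013, 0.006]
force: [0.2, 0.9, -0.8]
finger_gap: 0.0698
```

jog_arm:
  plan:
    - {"linear": [-0.7,3.9,0],"spin": 0}
    - {"linear": [-0.7,3.9,0],"spin": 0}
    - {"linear": [0,0,0],"spin": 0.12}
    - {"linear": [0,0,0],"spin": 0.12}
    - {"linear": [0,0,0],"spin": 0}

```text
t: 2.65
position: [0.5563, 0.1389, 0.3292]
eef_rot: [0.952, 0.307, -0.014, 0.008]
force: [-0.0, 0.4, -1.1]
finger_gap: 0.0699
```

```bash
python3 -c "
from h import *
to(.5893,.0986,.124,-57.5)"
```

```text
t 2.65 pos [0.5563 0.1389 0.3292] yaw -54.28 tilt [-0.0225 -0.0248 -0.9994] shift [ 1.    5.06 20.53] | 21.17 spin 0.056 F [-0.   0.4 -1.1] gap 0.0699 q6 1.11
```

jog_arm:
  plan:
    - {"linear": [0.3,1.4,2],"spin": 0.056}
    - {"linear": [0.3,1.4,2.5],"spin": 0}
    - {"linear": [0.3,1.4,2.5],"spin": 0}
    - {"linear": [0.1,0.8,2.5],"spin": 0}
    - {"linear": [0,0,0],"spin": 0}

```text
t: 3.07
position: [0.5918, 0.1013, 0.2328]
eef_rot: [0.956, 0.294, -0.012, 0.008]
force: [-0.3, -0.5, -1.4]
finger_gap: 0.0701
```

```bash
python3 -c "
from h import *
to(.5893,.0986,.124,-57.5)"
```

```text
t 3.0667 pos [0.5918 0.1013 0.2328] yaw -55.74 tilt [-0.0186 -0.0232 -0.9996] shift [-5.000e-02 -1.000e-02  1.089e+01] | 10.89 spin 0.031 F [-0.3 -0.5 -1.4] gap 0.0701 q6 1.07
```

jog_arm:
  plan:
    - {"linear": [0,0,4],"spin": 0.03}
    - {"linear": [0,0,4],"spin": 0}
    - {"linear": [0,0,0],"spin": 0}

```text
t: 3.32
position: [0.5909, 0.1014, 0.159]
eef_rot: [0.958, 0.287, -0.011, 0.008]
force: [-1.1, -0.8, -2.1]
finger_gap: 0.0696
```

```bash
python3 -c "
from h import *
to(.5893,.0986,.124,-57.5)"
```

```text
t 3.3167 pos [0.5909 0.1014 0.159 ] yaw -56.69 tilt [-0.016  -0.0222 -0.9996] shift [-0.2   0.12  3.51] | 3.52 spin 0.014 F [-1.1 -0.8 -2.1] gap 0.0696 q6 1.09
```

jog_arm:
  plan:
    - {"linear": [0,0,-1.5],"spin": 0.01}
    - {"linear": [0,0,-1.5],"spin": 0}
    - {"linear": [0,0,-1.5],"spin": 0}
    - {"linear": [0,0,-1.5],"spin": 0}
    - {"linear": [0,0,-1.5],"spin": 0}

```text
t: 3.73
position: [0.5876, 0.107, 0.2421]
eef_rot: [0.956, 0.292, -0.015, 0.007]
force: [1.3, 1.0, 0.7]
finger_gap: 0.0703
```

```bash
python3 -c "
from h import *
to(.5893,.0986,.124,-57.5); print(r.get_state()['joint_pos'])"
```

```text
t 3.7333 pos [0.5876 0.107  0.2421] yaw -56.07 tilt [-0.024  -0.022  -0.9995] shift [ 0.05  0.74 11.82] | 11.84 spin 0.025 F [1.3 1.  0.7] gap 0.0703 q6 1.08
[ 0.10785807  0.13695691  1.36752925 -0.01934362  1.66332655  1.08499049]
```

jog_arm:
  plan:
    - {"linear": [0,0,4],"spin": 0}
    - {"linear": [0,0,4],"spin": 0}
    - {"linear": [0,0,0],"spin": 0}

```text
t: 3.98
position: [0.5937, 0.1091, 0.1809]
eef_rot: [0.955, 0.298, -0.003, 0.009]
force: [-1.8, 0.4, -2.4]
finger_gap: 0.0701
```

```bash
python3 -c "
from h import *
to(.5893,.0986,.124,-57.5); print(r.get_state()['joint_pos'])"
```

```text
t 3.9833 pos [0.5937 0.1091 0.1809] yaw -55.35 tilt [ 3.000e-04 -1.870e-02 -9.998e-01] shift [-0.9   0.52  5.71] | 5.8 spin 0.038 F [-1.8  0.4 -2.4] gap 0.0701 q6 1.08
[ 0.10964399  0.14298091  1.47123477 -0.01864485  1.52908532  1.07654586]
```

jog_arm:
  plan:
    - {"linear": [-0.6,0.3,1.2],"spin": 0.038}
    - {"linear": [-0.2,0.2,1.2],"spin": 0}
    - {"linear": [0,0,1.2],"spin": 0}
    - {"linear": [0,0,0.5],"spin": 0}
    - {"linear": [0,0,0],"spin": 0}

```text
t: 4.4
position: [0.5935, 0.1025, 0.1519]
eef_rot: [0.958, 0.285, 0.003, 0.01]
force: [-0.1, -0.2, 0.2]
finger_gap: 0.0703
```

```bash
python3 -c "
from h import *
to(.5893,.0986,.124,-57.5); print(r.get_state()['joint_pos'])"
```

```text
t 4.4 pos [0.5935 0.1025 0.1519] yaw -56.86 tilt [ 0.0107 -0.0168 -0.9998] shift [-0.57  0.04  2.79] | 2.85 spin 0.011 F [-0.1 -0.2  0.2] gap 0.0703 q6 1.09
[ 0.09829077  0.14154852  1.52569124 -0.01791661  1.46534117  1.09254764]
```

jog_arm:
  plan:
    - {"linear": [-0.3,0,1.0],"spin": 0.01}
    - {"linear": [-0.2,0,1.0],"spin": 0}
    - {"linear": [-0.1,0,0.8],"spin": 0}
    - {"linear": [0,0,0.3],"spin": 0}
    - {"linear": [0,0,0],"spin": 0}

```text
t: 4.82
position: [0.5896, 0.0989, 0.1203]
eef_rot: [0.96, 0.281, 0.004, 0.01]
force: [1.1, 0.4, 0.0]
finger_gap: 0.07
```

```bash
python3 -c "
from h import *
to(.5893,.0986,.124,-57.5); print(r.get_state()['joint_pos'])"
```

```text
t 4.8167 pos [0.5896 0.0989 0.1203] yaw -57.36 tilt [ 0.0131 -0.0165 -0.9998] shift [-0.04  0.02 -0.37] | 0.37 spin 0.002 F [1.1 0.4 0. ] gap 0.07 q6 1.1
[ 0.09283172  0.14697302  1.57813912 -0.01784115  1.40496733  1.09673335]
```

Well placed, so I'll close the jaws.

jog_arm:
  plan:
    - {"linear": [0,0,-0.1],"spin": 0}
    - {"linear": [0,0,0],"spin": 0}
    - {"linear": [0,0,0],"spin": 0}
    - {"linear": [0,0,0],"spin": 0}
    - {"linear": [0,0,0],"spin": 0}
  jaw: 0.5
  grip_force: 45

```text
t: 5.23
position: [0.5896, 0.099, 0.1216]
eef_rot: [0.96, 0.281, 0.004, 0.01]
force: [-1.0, 0.5, -0.1]
finger_gap: 0.041
```

jog_arm:
  plan:
    - {"linear": [0,0,0],"spin": 0}
    - {"linear": [0,0,-1],"spin": 0}
    - {"linear": [0,0,-2],"spin": 0}
    - {"linear": [0,0,-2.5],"spin": 0}
    - {"linear": [0,0,-2.5],"spin": 0}

```text
t: 5.65
position: [0.5845, 0.0999, 0.1991]
eef_rot: [0.96, 0.281, -0.002, 0.009]
force: [-0.2, -1.0, 0.5]
finger_gap: 0.0082
```

```bash
python3 -c "
from h import *
to(.4667,-.3497,.30,-63.6); print(r.get_state()['joint_pos'])"
```

```text
t 5.65 pos [0.5845 0.0999 0.1991] yaw -57.35 tilt [ 0.0016 -0.0174 -0.9998] shift [-34.25  31.65  -9.32] | 47.56 spin 0.109 F [-0.2 -1.   0.5] gap 0.0082 q6 1.1
[ 0.09516947  0.10553842  1.47873812 -0.01752079  1.55742992  1.09643414]
```

The fingers close slower than I assumed and I lifted before they held. I'll re-open and check the cover.

jog_arm:
  plan:
    - {"linear": [0,0,-1],"spin": 0}
    - {"linear": [0,0,0],"spin": 0}
    - {"linear": [0,0,0],"spin": 0}
    - {"linear": [0,0,0],"spin": 0}
  jaw: 5

```text
t: 5.98
position: [0.5882, 0.1006, 0.2179]
eef_rot: [0.96, 0.281, 0.004, 0.01]
force: [-0.4, 0.1, -0.8]
finger_gap: 0.03
```

Run:
```python
from h import *
c=cap('top');s=cap('side'); print(to(.5893,.0986,.124,-57.5))
a=cv2.resize(c['frame'][140:240,200:320],(480,400)); b=cv2.resize(s['frame'][200:300,250:330],(320,400))
cv2.imwrite('pics/chk1.png',np.hstack([a,b]))
```

```text
t 6.0833 pos [0.5876 0.1005 0.2169] yaw -57.35 tilt [ 0.0118 -0.0165 -0.9998] shift [0.03 0.06 9.29] | 9.29 spin 0.003 F [-0.4 -0.3  0.8] gap 0.0384 q6 1.1
None
```

View pics/chk1.png

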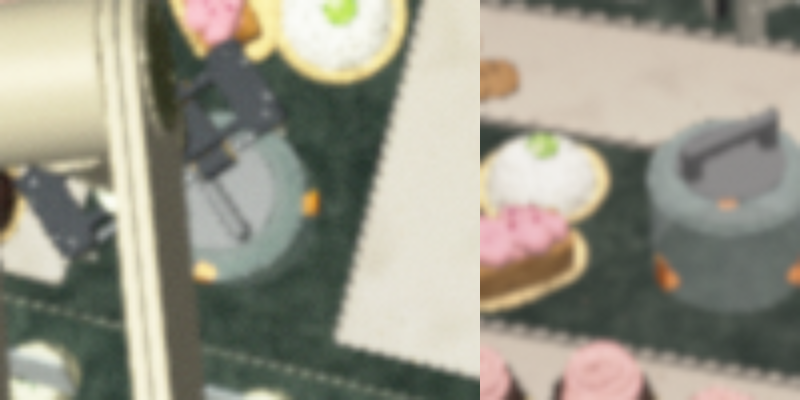

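The cover is unmoved: its lugs are still at top (278,190) and side (296,268). I'll grasp again with a longer close.

jog_arm:
  plan:
    - {"linear": [0,0,2.5],"spin": 0}
    - {"linear": [0,0,2.5],"spin": 0}
    - {"linear": [0,0,2.5],"spin": 0}
    - {"linear": [0,0,1],"spin": 0}
    - {"linear": [0,0,0],"spin": 0}

```text
t: 6.5
position: [0.5862, 0.0988, 0.1243]
eef_rot: [0.96, 0.281, 0.001, 0.009]
force: [-0.2, 0.6, 0.1]
finger_gap: 0.0501
```

```bash
python3 -c "
from h import *
to(.5893,.0986,.1225,-57.5)"
```

```text
t 6.5 pos [0.5862 0.0988 0.1243] yaw -57.35 tilt [ 0.0067 -0.0169 -0.9998] shift [0.25 0.18 0.18] | 0.36 spin 0.003 F [-0.2  0.6  0.1] gap 0.0501 q6 1.1
```

jog_arm:
  plan:
    - {"linear": [0.25,0.18,0.1],"spin": 0}
    - {"linear": [0,0,0],"spin": 0}
    - {"linear": [0,0,0],"spin": 0}
    - {"linear": [0,0,0],"spin": 0}
    - {"linear": [0,0,0],"spin": 0}
  jaw: 0.5

```text
t: 6.92
position: [0.5904, 0.0986, 0.1255]
eef_rot: [0.96, 0.281, 0.001, 0.009]
force: [0.1, -0.4, -0.3]
finger_gap: 0.0211
```

jog_arm:
  plan:
    - {"linear": [0,0,0],"spin": 0}
    - {"linear": [0,0,0],"spin": 0}
    - {"linear": [0,0,0],"spin": 0}

```text
t: 7.17
position: [0.5921, 0.0989, 0.1283]
eef_rot: [0.96, 0.281, 0.003, 0.01]
force: [-0.5, -0.6, 0.6]
finger_gap: 0.0057
```

```bash
python3 -c "
from h import *
to(.4667,-.3497,.30,-63.6)"
```

```text
t 7.1667 pos [0.5921 0.0989 0.1283] yaw -57.35 tilt [ 0.0118 -0.0164 -0.9998] shift [-34.74  31.34 -16.57] | 49.64 spin 0.109 F [-0.5 -0.6  0.6] gap 0.0057 q6 1.1
```

Run:
```python
from h import *
c=cap('top');s=cap('side')
print(proj(c,[.5921,.0989,.1283]),proj(s,[.5921,.0989,.1283]),proj(s,[.5893,.0986,.15]))
a=cv2.resize(c['frame'][140:240,220:300],(400,500)); b=cv2.resize(s['frame'][190:290,275:355],(400,500))
cv2.imwrite('pics/chk2.png',np.hstack([a,b]))
```

```text
(np.float64(253.81313183929262), np.float64(186.94029717487555)) (np.float64(311.48228185234916), np.float64(234.81179222392882)) (np.float64(312.2457958992628), np.float64(230.01819880286965))
```

View pics/chk2.png

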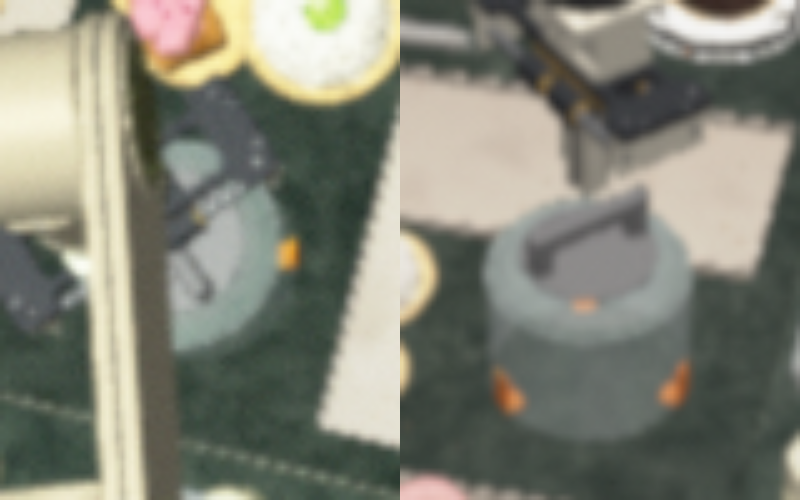

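Run:
```python
from h import *
c=load('top');s=load('side')
for v in range(216,236,2): print('s',v,[tuple(pt(s,u,v).round(3)) for u in (309,312,315)])
for v in range(182,194,2): print('t',v,[tuple(pt(c,u,v).round(3)) for u in (255,257,259,261)])
print(r.get_state()['joint_pos'])
```

```text
s 216 [(np.float64(0.6), np.float64(0.104), np.float64(0.216)), (np.float64(0.59), np.float64(0.12), np.float64(0.229)), (np.float64(0.581), np.float64(0.164), np.float64(0.264))]
s 218 [(np.float64(0.6), np.float64(0.106), np.float64(0.21)), (np.float64(0.59), np.float64(0.118), np.float64(0.219)), (np.float64(0.581), np.float64(0.175), np.float64(0.264))]
s 220 [(np.float64(0.6), np.float64(0.108), np.float64(0.202)), (np.float64(0.59), np.float64(0.121), np.float64(0.213)), (np.float64(0.58), np.float64(0.12), np.float64(0.212))]
s 222 [(np.float64(0.6), np.float64(0.105), np.float64(0.191)), (np.float64(0.59), np.float64(0.122), np.float64(0.205)), (np.float64(0.58), np.float64(0.119), np.float64(0.203))]
s 224 [(np.float64(0.6), np.float64(0.097), np.float64(0.176)), (np.float64(0.59), np.float64(0.116), np.float64(0.192)), (np.float64(0.58), np.float64(0.115), np.float64(0.19))]
s 226 [(np.float64(0.6), np.float64(0.106), np.float64(0.175)), (np.float64(0.59), np.float64(0.119), np.float64(0.185)), (np.float64(0.58), np.float64(0.115), np.float64(0.182))]
s 228 [(np.float64(0.6
[... 1535 characters left out ...]
0.065), np.float64(0.266)), (np.float64(0.59), np.float64(0.083), np.float64(0.115)), (np.float64(0.59), np.float64(0.076), np.float64(0.117))]
t 190 [(np.float64(0.578), np.float64(0.09), np.float64(0.155)), (np.float64(0.579), np.float64(0.085), np.float64(0.148)), (np.float64(0.583), np.float64(0.083), np.float64(0.115)), (np.float64(0.583), np.float64(0.076), np.float64(0.117))]
t 192 [(np.float64(0.572), np.float64(0.091), np.float64(0.15)), (np.float64(0.572), np.float64(0.084), np.float64(0.15)), (np.float64(0.576), np.float64(0.083), np.float64(0.114)), (np.float64(0.576), np.float64(0.076), np.float64(0.117))]
[ 0.09220815  0.14952837  1.56075356 -0.01759807  1.42135956  1.09572054]
```

Run:
```python
from h import *
s=load('side'); c=load('top')
p=proj(s,[.26,.5401,.178]); q=proj(s,[.26,.5401,.223]); print(p,q)
b=cv2.imread('pics/side0.png')[270:370,400:480]; b=cv2.resize(b,(400,500))
for k,col in((p,(0,0,255)),(q,(0,255,0))): cv2.circle(b,(int((k[0]-400)*5),int((k[1]-270)*5)),4,col,2)
d=s['frame'][175:255,270:350]; d=cv2.resize(d,(500,500)); st=r.get_state()
R=Ro.from_quat(st['eef_rot']).as_matrix()
for z,col in((0,(0,0,255)),(-.0188,(255,0,0)),(-.045,(0,255,0)),(-.0838,(255,0,255))):
    k=proj(s,st['position']+R[:,2]*z); cv2.circle(d,(int((k[0]-270)*6.25),int((k[1]-175)*6.25)),4,col,2)
d=np.vstack([d]); cv2.imwrite('pics/chk3.png',np.hstack([b,cv2.resize(d,(400,500))]))
```

```text
(np.float64(440.64083842862885), np.float64(329.73809975268)) (np.float64(443.7905061562558), np.float64(318.6613673024609))
```

View pics/chk3.png

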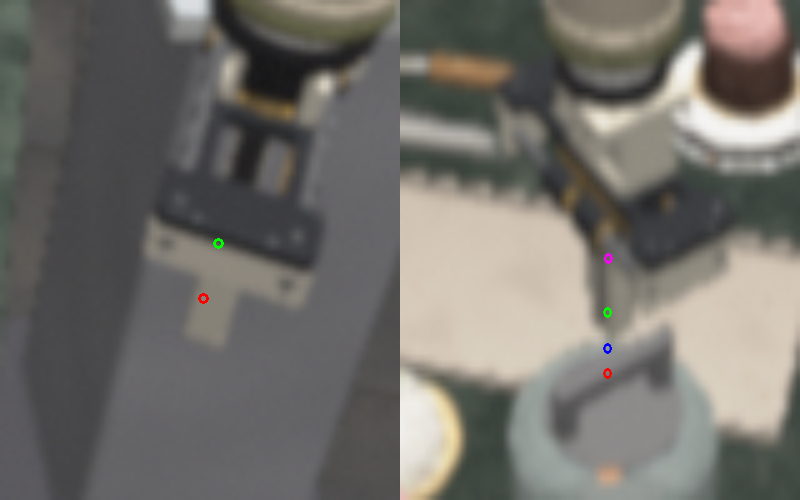

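Run:
```python
from h import *
s=load('side')
for z in(.16,.178,.2,.22):print(z,[tuple(np.round(proj(s,[.26+k*.435,.5401+k*.9,z]),1)) for k in(.047,.064)])
st=r.get_state(); print(st['joint_pos'],st['position'],st['t'])
```

```text
0.16 [(np.float64(435.8), np.float64(348.3)), (np.float64(434.4), np.float64(353.7))]
0.178 [(np.float64(437.0), np.float64(344.1)), (np.float64(435.7), np.float64(349.5))]
0.2 [(np.float64(438.6), np.float64(338.7)), (np.float64(437.2), np.float64(344.1))]
0.22 [(np.float64(440.0), np.float64(333.7)), (np.float64(438.6), np.float64(339.1))]
[ 0.09220815  0.14952837  1.56075356 -0.01759807  1.42135956  1.09572054] [0.59201609 0.09887419 0.12816528] 7.2667
```

jog_arm:
  plan:
    - {"linear": [0,0,0],"spin": 0}
    - {"linear": [0,0,0],"spin": 0}
    - {"linear": [0,0,0],"spin": 0}
    - {"linear": [0,0,0],"spin": 0}
    - {"linear": [0,0,0],"spin": 0}
  jaw: 3.5

```text
t: 7.68
position: [0.5917, 0.0989, 0.128]
eef_rot: [0.96, 0.281, 0.003, 0.009]
force: [-0.2, -0.3, -0.3]
finger_gap: 0.0334
```

Run:
```python
from h import *
s=cap('side'); to(.5893,.0986,.1225,-57.5)
W=np.array([[pt(s,u,v) for u in range(285,345)] for v in range(200,240)])
m=(abs(W[...,0]-.59)<.06)&(abs(W[...,1]-.1)<.06)&(W[...,2]>.155)
for i in range(40):
    k=np.nonzero(m[i])[0]
    if len(k): print(200+i,285+k.min(),285+k.max(),W[i][m[i]].mean(0).round(3))
```

```text
t 7.7333 pos [0.5917 0.0988 0.128 ] yaw -57.35 tilt [ 0.0111 -0.0165 -0.9998] shift [-0.22 -0.12  0.54] | 0.6 spin 0.003 F [-0.6 -0.2 -0.7] gap 0.0338 q6 1.1
200 296 323 [0.598 0.121 0.296]
201 296 324 [0.597 0.122 0.292]
202 296 324 [0.597 0.123 0.289]
203 296 325 [0.595 0.122 0.285]
204 297 327 [0.59  0.126 0.284]
205 298 328 [0.587 0.129 0.281]
206 299 330 [0.582 0.132 0.279]
207 300 330 [0.58  0.132 0.276]
208 304 330 [0.577 0.141 0.278]
209 305 330 [0.584 0.142 0.275]
210 305 314 [0.598 0.137 0.267]
211 305 315 [0.597 0.143 0.267]
212 305 315 [0.597 0.144 0.265]
213 305 314 [0.599 0.143 0.259]
214 305 314 [0.598 0.14  0.253]
215 305 312 [0.603 0.127 0.239]
216 305 312 [0.603 0.118 0.228]
217 305 313 [0.602 0.109 0.216]
218 305 314 [0.6   0.099 0.204]
219 305 315 [0.598 0.102 0.202]
220 305 316 [0.596 0.102 0.198]
221 306 316 [0.594 0.107 0.197]
222 306 316 [0.594 0.106 0.192]
223 306 316 [0.594 0.106 0.187]
224 306 316 [0.594 0.106 0.183]
225 307 317 [0.589 0.117 0.188]
226 313 319 [0.577 0.132 0.195]
227 313 319 [0.577 0.13  0.189]
228 313 319 [0.577 0.128 0.184]
229 313 319 [0.577 0.128 0.179]
230 313 317 [0.58  0.13  0.176]
231 313 315 [0.584 0.131 0.173]
```

Side-view depth puts the finger tips about 44 mm above the reported TCP, and the start picture agrees, so I must go about 45 mm lower than the reported z suggests. I'll descend while watching the force.

jog_arm:
  plan:
    - {"linear": [-0.2,-0.1,1.5],"spin": 0}
    - {"linear": [0,0,1.3],"spin": 0}
    - {"linear": [0,0,1.0],"spin": 0}
    - {"linear": [0,0,0.3],"spin": 0}
    - {"linear": [0,0,0],"spin": 0}
  jaw: 4

```text
t: 8.15
position: [0.5904, 0.0979, 0.0849]
eef_rot: [0.96, 0.281, 0.003, 0.01]
force: [-0.3, 0.1, 0.1]
finger_gap: 0.04
```

Run:
```python
from h import *
s=cap('side'); to(.5893,.0986,.08,-57.5)
```

```text
t 8.2 pos [0.5903 0.0979 0.085 ] yaw -57.35 tilt [ 0.0116 -0.0164 -0.9998] shift [-0.05 -0.12  0.5 ] | 0.51 spin 0.003 F [ 0.1 -0.5 -1.1] gap 0.0404 q6 1.1
```

jog_arm:
  plan:
    - {"linear": [-0.1,-0.1,0.4],"spin": 0}
    - {"linear": [0,0,0],"spin": 0}
    - {"linear": [0,0,0],"spin": 0}
    - {"linear": [0,0,0],"spin": 0}
    - {"linear": [0,0,0],"spin": 0}
  jaw: 0.5

```text
t: 8.62
position: [0.5898, 0.0986, 0.0823]
eef_rot: [0.96, 0.281, 0.004, 0.009]
force: [1.0, 0.5, -1.8]
finger_gap: 0.0144
```

jog_arm:
  plan:
    - {"linear": [0,0,0],"spin": 0}
    - {"linear": [0,0,0],"spin": 0}
    - {"linear": [0,0,0],"spin": 0}

```text
t: 8.87
position: [0.5896, 0.0985, 0.0821]
eef_rot: [0.96, 0.281, 0.004, 0.01]
force: [-0.3, 0.9, -1.5]
finger_gap: 0.0145
```

Run:
```python
from h import *
to(.5893,.0986,.08,-57.5)
```

```text
t 8.8667 pos [0.5896 0.0985 0.0821] yaw -57.34 tilt [ 0.013  -0.0161 -0.9998] shift [-0.02 -0.03  0.2 ] | 0.21 spin 0.003 F [-0.3  0.9 -1.5] gap 0.0145 q6 1.1
```

Gripped (gap 14.5 mm). I'll lift.

jog_arm:
  plan:
    - {"linear": [0,0,-1.5],"spin": 0}
    - {"linear": [0,0,-3],"spin": 0}
    - {"linear": [0,0,-3.5],"spin": 0}
    - {"linear": [0,0,-3.5],"spin": 0}
    - {"linear": [0,0,-3.5],"spin": 0}

```text
t: 9.28
position: [0.5796, 0.0998, 0.223]
eef_rot: [0.96, 0.281, -0.008, 0.007]
force: [0.9, 0.0, -1.5]
finger_gap: 0.0148
```

Run:
```python
from h import *
to(.467,-.3497,.24,-63.6)
```

```text
t 9.2833 pos [0.5796 0.0998 0.223 ] yaw -57.35 tilt [-0.0114 -0.0187 -0.9998] shift [-33.75  31.79  -0.73] | 46.37 spin 0.109 F [ 0.9  0.  -1.5] gap 0.0148 q6 1.1
```

jog_arm:
  plan:
    - {"linear": [-1.5,1.4,-0.4],"spin": 0}
    - {"linear": [-2.4,2.2,-0.4],"spin": 0}
    - {"linear": [-2.4,2.2,-0.3],"spin": 0}
    - {"linear": [-2.4,2.2,-0.2],"spin": 0}
    - {"linear": [-2.4,2.2,-0.2],"spin": 0}

```text
t: 9.7
position: [0.5461, -0.0436, 0.2532]
eef_rot: [0.958, 0.286, 0.001, 0.009]
force: [0.5, 0.0, -2.5]
finger_gap: 0.0151
```

jog_arm:
  plan:
    - {"linear": [-2.4,2.2,-0.1],"spin": 0}
    - {"linear": [-2.4,2.2,-0.1],"spin": 0}
    - {"linear": [-2.4,2.2,-0.1],"spin": 0}
    - {"linear": [-2.4,2.2,-0.1],"spin": 0}
    - {"linear": [-2.4,2.2,-0.1],"spin": 0}

```text
t: 10.12
position: [0.5028, -0.2084, 0.2617]
eef_rot: [0.958, 0.287, 0.002, 0.009]
force: [-0.5, -1.6, -2.8]
finger_gap: 0.0148
```

jog_arm:
  plan:
    - {"linear": [-2.4,2.2,-0.1],"spin": 0}
    - {"linear": [-2.2,2.2,-0.1],"spin": 0.03}
    - {"linear": [-2,2,-0.1],"spin": 0.03}
    - {"linear": [-1,1,-0.1],"spin": 0.03}
    - {"linear": [0,0,0],"spin": 0}

```text
t: 10.53
position: [0.4727, -0.323, 0.267]
eef_rot: [0.971, 0.238, 0.001, 0.01]
force: [0.4, 0.1, -2.6]
finger_gap: 0.0147
```

Run:
```python
from h import *
to(.467,-.3497,.24,-63.6); print(r.get_state()['joint_pos'])
```

```text
t 10.5333 pos [ 0.4727 -0.323   0.267 ] yaw -62.47 tilt [ 0.0068 -0.0194 -0.9998] shift [-1.73  2.05  2.74] | 3.84 spin 0.02 F [ 0.4  0.1 -2.6] gap 0.0147 q6 0.41
[-0.68106012  0.01752175  1.44819301 -0.01084082  1.6583482   0.40823639]
```

jog_arm:
  plan:
    - {"linear": [-0.9,1.0,1.3],"spin": 0.02}
    - {"linear": [-0.7,0.8,1.3],"spin": 0}
    - {"linear": [-0.2,0.3,1.2],"spin": 0}
    - {"linear": [0,0,0],"spin": 0}

```text
t: 10.87
position: [0.4662, -0.3517, 0.2273]
eef_rot: [0.974, 0.228, 0.002, 0.01]
force: [-0.9, 0.5, -3.1]
finger_gap: 0.0152
```

Run:
```python
from h import *
c=cap('top');s=cap('side'); to(.467,-.3497,.24,-63.6)
a=cv2.resize(c['frame'][170:270,340:420],(400,500)); b=cv2.resize(s['frame'][120:220,300:380],(400,500))
cv2.imwrite('pics/hover.png',np.hstack([a,b]))
```

```text
t 10.9667 pos [ 0.4671 -0.3514  0.2298] yaw -63.57 tilt [ 0.0095 -0.0202 -0.9998] shift [ 0.07 -0.13 -1.02] | 1.03 spin 0.001 F [ 0.7  0.6 -3.3] gap 0.0145 q6 0.38
```

View pics/hover.png

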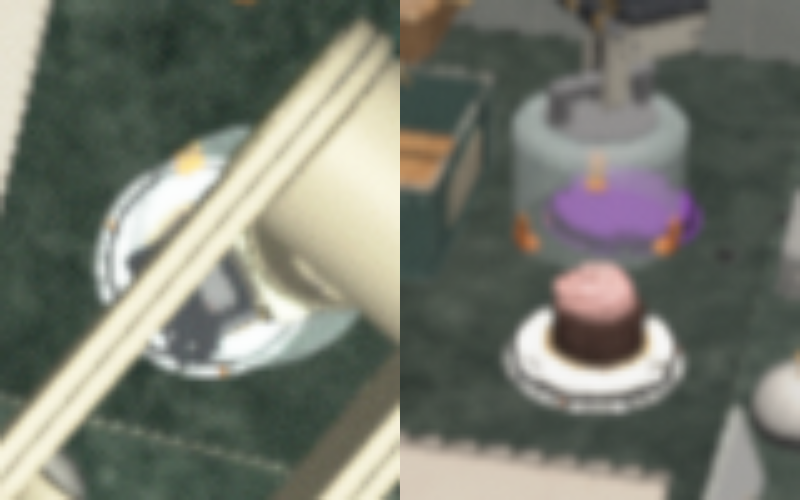

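Run:
```python
from h import *
s=load('side');c=load('top'); f=s['frame'].astype(int); zr=.2298-.0821
sat=f[...,2]-f[...,0]
for u0,u1 in((320,332),(346,362)):
    w=np.clip(sat[158:176,u0:u1]-60,0,None); v,u=np.mgrid[158:176,u0:u1]; uu,vv=(w*u).sum()/w.sum(),(w*v).sum()/w.sum(); print('lug',uu,vv,onplane(s,uu,vv,zr+.005))
for a in(26.4,146.4): print('pred',proj(s,[.467+.0755*np.cos(np.radians(a)),-.3514+.0755*np.sin(np.radians(a)),zr+.005]))
# base outer edge columns at rows through its widest, side view
m=((f.min(2)>105)).astype(np.uint8)
for v in range(190,198): 
    k=np.nonzero(m[v,395-95:380])[0]+300; print(v,k.min(),k.max(), end=' ; ')
print()
th=np.radians(np.arange(0,360,2)); P=np.array([proj(s,[.4667+.08*np.cos(t),-.3497+.08*np.sin(t),.014]) for t in th]); print('pred base ext',P.min(0),P.max(0))
g=s['frame'][180:205,296:362]; gr=cv2.cvtColor(g,cv2.COLOR_BGR2GRAY); print(gr[192-180].tolist()); print(gr[:,337-296].tolist(), gr[:,343-296].tolist())
```

```text
lug 324.85046728971963 167.26168224299064 [ 0.53039683 -0.31512959  0.1527    ]
lug 352.99043062200957 168.02631578947367 [ 0.40970778 -0.30688771  0.1527    ]
pred (np.float64(323.84709859604794), np.float64(166.94257907827014))
pred (np.float64(354.2290088923843), np.float64(167.68261180298975))
190 321 355 ; 191 321 379 ; 192 321 379 ; 193 321 379 ; 194 321 379 ; 195 322 379 ; 196 323 379 ; 197 324 379 ; 
pred base ext [320.61474126 179.59358263] [355.62400848 199.40072466]
[72, 72, 68, 66, 66, 69, 69, 72, 72, 75, 75, 76, 72, 73, 69, 68, 67, 66, 65, 62, 61, 59, 63, 71, 104, 145, 151, 156, 204, 223, 215, 220, 237, 243, 243, 234, 207, 173, 142, 114, 95, 82, 72, 71, 70, 74, 86, 103, 125, 145, 176, 218, 234, 231, 220, 211, 199, 171, 156, 176, 150, 99, 78, 77, 79, 84]
[179, 175, 150, 117, 86, 63, 57, 55, 52, 51, 47, 48, 82, 151, 225, 245, 245, 235, 184, 124, 135, 156, 123, 83, 77] [182, 167, 147, 115, 82, 63, 58, 58, 58, 55, 53, 61, 103, 172, 231, 245, 244, 231, 175, 126, 161, 186, 141, 83, 70]
```

jog_arm:
  plan:
    - {"linear": [0,-0.15,1.5],"spin": 0}
    - {"linear": [0,0,2],"spin": 0}
    - {"linear": [0,0,1.5],"spin": 0}
    - {"linear": [0,0,0.5],"spin": 0}
    - {"linear": [0,0,0],"spin": 0}

```text
t: 11.38
position: [0.4712, -0.3484, 0.1783]
eef_rot: [0.973, 0.232, 0.005, 0.013]
force: [-0.1, -0.4, -1.3]
finger_gap: 0.0145
```

Run:
```python
from h import *
to(.4664,-.3497,.117,-63.6)
```

```text
t 11.3833 pos [ 0.4712 -0.3484  0.1783] yaw -63.19 tilt [ 0.016  -0.0237 -0.9996] shift [-0.51 -0.27  6.12] | 6.15 spin 0.007 F [-0.1 -0.4 -1.3] gap 0.0145 q6 0.38
```

jog_arm:
  plan:
    - {"linear": [-0.5,-0.25,0.3],"spin": 0}
    - {"linear": [-0.2,0,0.8],"spin": 0}
    - {"linear": [-0.2,0,1],"spin": 0}
    - {"linear": [-0.1,0,1],"spin": 0}
    - {"linear": [0,0,0],"spin": 0}

```text
t: 11.8
position: [0.463, -0.352, 0.1491]
eef_rot: [0.972, 0.233, 0.007, 0.016]
force: [-1.3, 0.1, -2.4]
finger_gap: 0.0146
```

Run:
```python
from h import *
to(.4664,-.3497,.117,-63.6)
```

```text
t 11.8 pos [ 0.463  -0.352   0.1491] yaw -63.06 tilt [ 0.0207 -0.0277 -0.9994] shift [ 0.39 -0.16  3.21] | 3.24 spin 0.009 F [-1.3  0.1 -2.4] gap 0.0146 q6 0.37
```

jog_arm:
  plan:
    - {"linear": [0.3,-0.1,0.8],"spin": 0.009}
    - {"linear": [0,0,0.8],"spin": 0}
    - {"linear": [0,0,0.7],"spin": 0}
    - {"linear": [0,0,0.2],"spin": 0}
    - {"linear": [0,0,0],"spin": 0}

```text
t: 12.22
position: [0.4657, -0.3502, 0.1207]
eef_rot: [0.974, 0.228, 0.007, 0.015]
force: [0.1, 0.6, -2.3]
finger_gap: 0.0145
```

Run:
```python
from h import *
to(.4664,-.3497,.117,-63.6)
```

```text
t 12.2167 pos [ 0.4657 -0.3502  0.1207] yaw -63.68 tilt [ 0.0201 -0.0269 -0.9994] shift [ 0.09 -0.03  0.37] | 0.38 spin -0.001 F [ 0.1  0.6 -2.3] gap 0.0145 q6 0.38
```

jog_arm:
  plan:
    - {"linear": [0.08,-0.1,0.4],"spin": 0}
    - {"linear": [0,0,0.4],"spin": 0}
    - {"linear": [0,0,0.3],"spin": 0}
    - {"linear": [0,0,0.1],"spin": 0}
    - {"linear": [0,0,0],"spin": 0}

```text
t: 12.63
position: [0.4665, -0.3493, 0.1077]
eef_rot: [0.974, 0.228, 0.007, 0.016]
force: [0.2, -0.8, -2.7]
finger_gap: 0.0145
```

Run:
```python
from h import *
to(.4664,-.3490,.097,-63.6)
s=cap('side');c=cap('top')
b=cv2.resize(s['frame'][150:215,300:380],(640,520),interpolation=cv2.INTER_CUBIC)
cv2.imwrite('pics/near.png',b)
```

```text
t 12.6333 pos [ 0.4665 -0.3493  0.1077] yaw -63.66 tilt [ 0.0204 -0.0271 -0.9994] shift [-0.   -0.07  1.07] | 1.07 spin -0.001 F [ 0.2 -0.8 -2.7] gap 0.0145 q6 0.39
```

View pics/near.png

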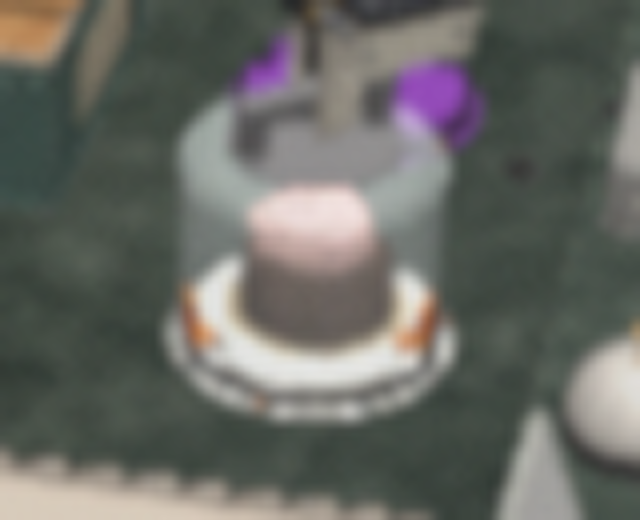

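Centred to within about a quarter pixel. I'll lower in small steps and watch the force.

jog_arm:
  plan:
    - {"linear": [0,0,0.3],"spin": 0}
    - {"linear": [0,0,0.3],"spin": 0}
    - {"linear": [0,0,0.2],"spin": 0}
    - {"linear": [0,0,0],"spin": 0}

```text
t: 13.07
position: [0.4698, -0.3507, 0.1037]
eef_rot: [0.973, 0.228, 0.01, 0.018]
force: [-3.5, 2.5, -3.2]
finger_gap: 0.0148
```

jog_arm:
  plan:
    - {"linear": [0,0,0.2],"spin": 0}
    - {"linear": [0,0,0.2],"spin": 0}
    - {"linear": [0,0,0],"spin": 0}

```text
t: 13.32
position: [0.4716, -0.3512, 0.1027]
eef_rot: [0.973, 0.228, 0.011, 0.019]
force: [-3.7, 2.4, -1.5]
finger_gap: 0.015
```

Run:
```python
from h import *
to(.4664,-.3490,.097,-63.6); print(r.get_state()['ft_torque'])
```

```text
t 13.3167 pos [ 0.4716 -0.3512  0.1027] yaw -63.62 tilt [ 0.0303 -0.032  -0.999 ] shift [-0.38 -0.45  0.55] | 0.8 spin -0.0 F [-3.7  2.4 -1.5] gap 0.015 q6 0.39
[1.08113619 1.46286649 0.01936156]
```

A lug has caught on the ledge, because the tool drifts about +5 mm in x while creeping down. I'll lift a little, re-centre and re-measure.

jog_arm:
  plan:
    - {"linear": [-0.2,-0.2,-1],"spin": 0}
    - {"linear": [0,0,-1.5],"spin": 0}
    - {"linear": [0,0,-1.5],"spin": 0}
    - {"linear": [0,0,-0.5],"spin": 0}
    - {"linear": [0,0,0],"spin": 0}

```text
t: 13.73
position: [0.4654, -0.3483, 0.1481]
eef_rot: [0.973, 0.228, 0.01, 0.018]
force: [-0.0, -0.4, -2.5]
finger_gap: 0.0143
```

Run:
```python
from h import *
to(.4664,-.3490,.110,-63.6); print(r.get_state()['joint_pos'])
c=cap('top');s=cap('side'); f=s['frame'].astype(int)
sat=f[...,2]-f[...,0]
v,u=np.nonzero(sat[150:215,305:375]>70)
k,l,st,ce=cv2.connectedComponentsWithStats((sat[150:215,305:375]>70).astype(np.uint8))
for i in range(1,k): print(st[i,4],(ce[i]+[305,150]).round(1))
g=cv2.cvtColor(s['frame'],cv2.COLOR_BGR2GRAY)
for v in(191,192,193,194): print(v,g[v,315:328].tolist(),g[v,350:362].tolist())
print(g[194:206,338].tolist())
# base in top view: visible arc edge
hsv=cv2.cvtColor(c['frame'],cv2.COLOR_BGR2HSV); a=cv2.resize(c['frame'][185:260,345:425],(640,600),interpolation=cv2.INTER_CUBIC); cv2.imwrite('pics/top2.png',a)
```

```text
t 13.7333 pos [ 0.4654 -0.3483  0.1481] yaw -63.64 tilt [ 0.0273 -0.0309 -0.9991] shift [ 0.02 -0.05  3.81] | 3.81 spin -0.001 F [-0.  -0.4 -2.5] gap 0.0143 q6 0.38
[-0.72712843  0.05118903  1.62947704 -0.00498919  1.41995158  0.3839739 ]
13 [305.8 151.9]
3 [338.3 171.7]
8 [324.1 182.5]
14 [352.5 182.8]
191 [61, 61, 62, 63, 77, 130, 168, 150, 159, 210, 221, 221, 235] [238, 239, 237, 218, 175, 171, 133, 84, 76, 79, 79, 83]
192 [62, 61, 61, 62, 71, 116, 157, 149, 145, 195, 219, 214, 222] [222, 212, 198, 168, 163, 189, 150, 89, 77, 78, 80, 85]
193 [64, 64, 64, 63, 68, 103, 154, 167, 145, 179, 223, 221, 217] [210, 190, 162, 128, 158, 195, 153, 87, 71, 74, 78, 82]
194 [68, 68, 68, 66, 65, 88, 141, 169, 139, 144, 198, 218, 217] [216, 193, 149, 122, 159, 178, 134, 81, 71, 72, 77, 81]
[220, 243, 245, 238, 187, 124, 136, 157, 124, 85, 77, 72]
```

View pics/top2.png

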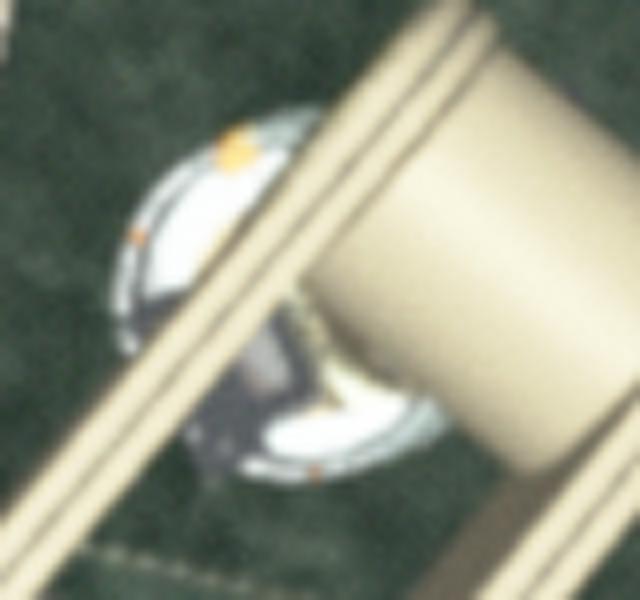

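The base and its dots have not moved: side edge columns 320 and 356, dots at top (362,215) and (384.5,244). The wrist pitch has drifted 0.03 rad, and fast up-moves reverse that, so I'll use one.

jog_arm:
  plan:
    - {"linear": [0,0,-3],"spin": 0}
    - {"linear": [0,0,-4],"spin": 0}

```text
t: 14.0
position: [0.4583, -0.3418, 0.2057]
eef_rot: [0.974, 0.228, 0.004, 0.01]
force: [0.1, -1.8, -3.2]
finger_gap: 0.0147
```

Run:
```python
from h import *
to(.4664,-.3490,.110,-63.6); q=r.get_state()['joint_pos']; print('pitch',np.pi-q[1]-q[2]-q[4],q)
```

```text
t 14.0 pos [ 0.4583 -0.3418  0.2057] yaw -63.64 tilt [ 0.012  -0.0174 -0.9998] shift [0.38 0.8  9.59] | 9.63 spin -0.001 F [ 0.1 -1.8 -3.2] gap 0.0147 q6 0.38
pitch 0.020524548352114147 [-0.72680808  0.02163337  1.55439694 -0.00506521  1.5450378   0.38390839]
```

jog_arm:
  plan:
    - {"linear": [0,0,-4],"spin": 0}
    - {"linear": [0,0,-3],"spin": 0}

```text
t: 14.17
position: [0.4558, -0.3393, 0.2752]
eef_rot: [0.974, 0.228, 0.002, 0.007]
force: [0.9, -1.2, -1.3]
finger_gap: 0.0148
```

Run:
```python
from h import *
to(.4664,-.3490,.110,-63.6); q=r.get_state()['joint_pos']; print('pitch',np.pi-q[1]-q[2]-q[4],q)
```

```text
t 14.1667 pos [ 0.4558 -0.3393  0.2752] yaw -63.64 tilt [ 0.0074 -0.0135 -0.9999] shift [ 0.51  1.08 16.54] | 16.59 spin -0.001 F [ 0.9 -1.2 -1.3] gap 0.0148 q6 0.38
pitch 0.014524743727705847 [-0.72630217  0.00888761  1.44195246 -0.00520893  1.67622785  0.38388073]
```

Relative tilt to the grasp is now only 0.005 rad. Slow rows (0.8 cm or less) don't drift, so I'll re-centre and descend that way.

jog_arm:
  plan:
    - {"linear": [0.2,0.4,0.7],"spin": 0}
    - {"linear": [0.1,0.3,0.8],"spin": 0}
    - {"linear": [0.1,0.2,0.8],"spin": 0}
    - {"linear": [0,0.1,0.8],"spin": 0}
    - {"linear": [0,0,0.8],"spin": 0}

```text
t: 14.58
position: [0.4672, -0.35, 0.2393]
eef_rot: [0.974, 0.228, 0.005, 0.012]
force: [0.6, 0.6, -2.8]
finger_gap: 0.0148
```

jog_arm:
  plan:
    - {"linear": [0,0,0.8],"spin": 0}
    - {"linear": [0,0,0.8],"spin": 0}
    - {"linear": [0,0,0.8],"spin": 0}
    - {"linear": [0,0,0.8],"spin": 0}
    - {"linear": [0,0,0.8],"spin": 0}

```text
t: 15.0
position: [0.4644, -0.3479, 0.1871]
eef_rot: [0.974, 0.228, 0.001, 0.007]
force: [-0.6, 1.0, -1.9]
finger_gap: 0.0142
```

Run:
```python
from h import *
to(.4664,-.3493,.110,-63.6)
```

```text
t 15.0 pos [ 0.4644 -0.3479  0.1871] yaw -63.65 tilt [ 0.0058 -0.0123 -0.9999] shift [0.12 0.11 7.71] | 7.71 spin -0.001 F [-0.6  1.  -1.9] gap 0.0142 q6 0.38
```

jog_arm:
  plan:
    - {"linear": [0.05,0.05,0.8],"spin": 0}
    - {"linear": [0.05,0,0.8],"spin": 0}
    - {"linear": [0,0,0.8],"spin": 0}
    - {"linear": [0,0,0.8],"spin": 0}
    - {"linear": [0,0,0.8],"spin": 0}

```text
t: 15.42
position: [0.4658, -0.3484, 0.1427]
eef_rot: [0.974, 0.228, 0.001, 0.007]
force: [-0.5, -0.1, -2.7]
finger_gap: 0.0148
```

Run:
```python
from h import *
to(.4664,-.3493,.110,-63.6)
```

```text
t 15.4167 pos [ 0.4658 -0.3484  0.1427] yaw -63.65 tilt [ 0.0059 -0.0123 -0.9999] shift [0.01 0.07 3.27] | 3.27 spin -0.001 F [-0.5 -0.1 -2.7] gap 0.0148 q6 0.39
```

jog_arm:
  plan:
    - {"linear": [0.03,0.1,0.6],"spin": 0}
    - {"linear": [0,0.05,0.6],"spin": 0}
    - {"linear": [0,0,0.6],"spin": 0}
    - {"linear": [0,0,0.4],"spin": 0}
    - {"linear": [0,0,0.2],"spin": 0}

```text
t: 15.83
position: [0.4666, -0.3497, 0.1146]
eef_rot: [0.974, 0.228, 0.001, 0.006]
force: [-0.6, 0.5, -1.8]
finger_gap: 0.0148
```

Run:
```python
from h import *
to(.467,-.350,.1,-63.6)
```

```text
t 15.8333 pos [ 0.4666 -0.3497  0.1146] yaw -63.65 tilt [ 0.0048 -0.0114 -0.9999] shift [0.03 0.03 1.46] | 1.46 spin -0.001 F [-0.6  0.5 -1.8] gap 0.0148 q6 0.38
```

Excellent. Lowering continues, with rim at 0.0325 now.

jog_arm:
  plan:
    - {"linear": [0.03,0.03,0.3],"spin": 0}
    - {"linear": [0,0,0.3],"spin": 0}
    - {"linear": [0,0,0.3],"spin": 0}

```text
t: 16.08
position: [0.4674, -0.3504, 0.1055]
eef_rot: [0.974, 0.228, 0.001, 0.007]
force: [0.6, 0.4, -3.0]
finger_gap: 0.0145
```

Run:
```python
from h import *
to(.467,-.350,.1,-63.6)
```

```text
t 16.0833 pos [ 0.4674 -0.3504  0.1055] yaw -63.66 tilt [ 0.0058 -0.0123 -0.9999] shift [-0.02 -0.06  0.55] | 0.55 spin -0.001 F [ 0.6  0.4 -3. ] gap 0.0145 q6 0.38
```

jog_arm:
  plan:
    - {"linear": [-0.03,-0.05,0.3],"spin": 0}
    - {"linear": [0,0,0.3],"spin": 0}

```text
t: 16.25
position: [0.4673, -0.3504, 0.0994]
eef_rot: [0.974, 0.228, 0.002, 0.007]
force: [-0.1, -0.2, -1.9]
finger_gap: 0.0145
```

Run:
```python
from h import *
to(.467,-.350,.1,-63.6); print(r.get_state()['ft_torque'])
```

```text
t 16.25 pos [ 0.4673 -0.3504  0.0994] yaw -63.65 tilt [ 0.0064 -0.0129 -0.9999] shift [-0.01 -0.05 -0.06] | 0.08 spin -0.001 F [-0.1 -0.2 -1.9] gap 0.0145 q6 0.38
[-0.08512923  0.25235756 -0.05947445]
```

The rim is at 17 mm with no resistance, so the lugs are in the gaps. Pressing now.

jog_arm:
  plan:
    - {"linear": [0,-0.03,0.3],"spin": 0}
    - {"linear": [0,0,0.2],"spin": 0}
    - {"linear": [0,0,0.1],"spin": 0}

```text
t: 16.5
position: [0.4672, -0.3509, 0.0938]
eef_rot: [0.974, 0.228, 0.002, 0.008]
force: [-2.1, 1.0, 5.8]
finger_gap: 0.0146
```

Run:
```python
from h import *
to(.467,-.350,.091,-63.6); print(r.get_state()['ft_torque'])
```

```text
t 16.5 pos [ 0.4672 -0.3509  0.0938] yaw -63.66 tilt [ 0.0067 -0.0143 -0.9999] shift [ 0.03 -0.09  0.28] | 0.29 spin -0.001 F [-2.1  1.   5.8] gap 0.0146 q6 0.38
[0.28901867 0.64242698 0.05326514]
```

jog_arm:
  plan:
    - {"linear": [0.03,-0.05,0.2],"spin": 0}
    - {"linear": [0,0,0.15],"spin": 0}

```text
t: 16.67
position: [0.4676, -0.3513, 0.0924]
eef_rot: [0.974, 0.228, 0.002, 0.009]
force: [-4.6, 2.6, 8.3]
finger_gap: 0.0148
```

Run:
```python
from h import *
to(.467,-.350,.091,-63.6); print(r.get_state()['ft_torque'])
```

```text
t 16.6667 pos [ 0.4676 -0.3513  0.0924] yaw -63.67 tilt [ 0.0079 -0.0162 -0.9998] shift [ 0.   -0.15  0.14] | 0.2 spin -0.001 F [-4.6  2.6  8.3] gap 0.0148 q6 0.39
[ 0.68561747  0.96138157 -0.03957543]
```

jog_arm:
  plan:
    - {"linear": [-0.05,-0.15,0.2],"spin": 0}
    - {"linear": [-0.03,-0.07,0.15],"spin": 0.04}
    - {"linear": [-0.02,-0.05,0.1],"spin": 0.06}

```text
t: 16.92
position: [0.4673, -0.352, 0.0926]
eef_rot: [0.984, 0.179, 0.004, 0.012]
force: [-4.6, -0.8, 4.0]
finger_gap: 0.0149
```

Run:
```python
from h import *
to(.467,-.350,.091,-143.6); print(r.get_state()['ft_torque'])
```

```text
t 16.9167 pos [ 0.4673 -0.352   0.0926] yaw -69.43 tilt [ 0.0125 -0.022  -0.9997] shift [ 0.04 -0.2   0.16] | 0.26 spin 1.295 F [-4.6 -0.8  4. ] gap 0.0149 q6 0.49
[0.23100767 0.9670619  0.51524038]
```

jog_arm:
  plan:
    - {"linear": [0,-0.1,0.3],"spin": 0}
    - {"linear": [0,-0.05,0.3],"spin": 0}

```text
t: 17.08
position: [0.4682, -0.3526, 0.0907]
eef_rot: [0.984, 0.177, 0.005, 0.014]
force: [-5.4, 1.6, 13.5]
finger_gap: 0.0147
```

Run:
```python
from h import *
to(.467,-.350,.091,-143.6); print(r.get_state()['ft_torque'])
```

```text
t 17.0833 pos [ 0.4682 -0.3526  0.0907] yaw -69.63 tilt [ 0.0157 -0.0261 -0.9995] shift [-0.02 -0.28 -0.04] | 0.28 spin 1.291 F [-5.4  1.6 13.5] gap 0.0147 q6 0.49
[0.95465443 1.35084209 0.2528829 ]
```

jog_arm:
  plan:
    - {"linear": [-0.03,-0.08,0.15],"spin": 0.08}
    - {"linear": [-0.03,-0.08,0.2],"spin": 0.08}
    - {"linear": [-0.03,-0.08,0.2],"spin": 0.08}

```text
t: 17.33
position: [0.4671, -0.353, 0.0907]
eef_rot: [0.998, 0.055, 0.008, 0.016]
force: [-5.4, 2.5, 11.0]
finger_gap: 0.0146
```

Run:
```python
from h import *
to(.467,-.350,.091,-143.6); print(r.get_state()['ft_torque'])
```

```text
t 17.3333 pos [ 0.4671 -0.353   0.0907] yaw -83.66 tilt [ 0.0174 -0.0314 -0.9994] shift [ 0.02 -0.3  -0.04] | 0.31 spin 1.046 F [-5.4  2.5 11. ] gap 0.0146 q6 0.74
[0.72188612 1.23444763 0.53469099]
```

Run:
```python
from h import *
s=cap('side');f=s['frame'].astype(int); sat=f[...,2]-f[...,0]
k,l,st,ce=cv2.connectedComponentsWithStats((sat[185:210,310:370]>45).astype(np.uint8))
for i in range(1,k): print(st[i,4],(ce[i]+[310,185]).round(1))
for a in(66.2,186.2,-53.8): print('dot pred',a,np.round(proj(s,[.4667+.0785*np.cos(np.radians(a)),-.3497+.0785*np.sin(np.radians(a)),.014]),1))
for a in(6.3,126.3): print('lug pred',np.round(proj(s,[.467+.0755*np.cos(np.radians(a)),-.351+.0755*np.sin(np.radians(a)),.012]),1))
print(sat[195:206,322:356].tolist() and [ (v,(np.argmax(sat[v,322:352])+322),sat[v,322:352].max()) for v in range(194,206)])
```

```text
8 [322.5 190. ]
17 [348.9 194.7]
dot pred 66.2 [332.  198.4]
dot pred 186.2 [354.9 187.9]
dot pred -53.8 [327.4 181.6]
lug pred [321.7 190.5]
lug pred [348.9 197. ]
[(194, np.int64(349), np.int64(96)), (195, np.int64(349), np.int64(101)), (196, np.int64(349), np.int64(95)), (197, np.int64(349), np.int64(71)), (198, np.int64(348), np.int64(47)), (199, np.int64(331), np.int64(17)), (200, np.int64(332), np.int64(29)), (201, np.int64(331), np.int64(20)), (202, np.int64(338), np.int64(5)), (203, np.int64(338), np.int64(1)), (204, np.int64(337), np.int64(0)), (205, np.int64(323), np.int64(-1))]
```

The base dot is still at (331.5,200) while the lugs have moved 20°, so the base is holding and I'll keep twisting.

jog_arm:
  plan:
    - {"linear": [-0.08,-0.08,0.2],"spin": 0.09}
    - {"linear": [-0.09,-0.06,0.2],"spin": 0.09}
    - {"linear": [-0.1,-0.05,0.2],"spin": 0.09}
    - {"linear": [-0.1,-0.04,0.2],"spin": 0.09}

```text
t: 17.72
position: [0.4662, -0.3526, 0.0904]
eef_rot: [0.991, -0.133, 0.014, 0.017]
force: [-2.3, 3.1, 10.6]
finger_gap: 0.0146
```

Run:
```python
from h import *
to(.467,-.350,.091,-143.6); print(r.get_state()['ft_torque'])
```

```text
t 17.7167 pos [ 0.4662 -0.3526  0.0904] yaw -105.29 tilt [ 0.0235 -0.0368 -0.999 ] shift [ 0.01 -0.27 -0.07] | 0.28 spin 0.669 F [-2.3  3.1 10.6] gap 0.0146 q6 1.11
[0.96642993 1.13495742 0.56962949]
```

jog_arm:
  plan:
    - {"linear": [-0.08,-0.02,0.2],"spin": 0.09}
    - {"linear": [-0.08,0,0.2],"spin": 0.09}
    - {"linear": [-0.08,0,0.2],"spin": 0.09}
    - {"linear": [-0.08,0,0.2],"spin": 0.09}

```text
t: 18.05
position: [0.4665, -0.352, 0.0902]
eef_rot: [0.949, -0.315, 0.021, 0.015]
force: [-2.8, 4.3, 11.5]
finger_gap: 0.0148
```

Run:
```python
from h import *
to(.467,-.350,.091,-143.6); print(r.get_state()['ft_torque'])
s=cap('side');f=s['frame'].astype(int); sat=f[...,2]-f[...,0]
k,l,st,ce=cv2.connectedComponentsWithStats((sat[185:210,310:370]>22).astype(np.uint8))
for i in range(1,k): print(st[i,4],(ce[i]+[310,185]).round(1))
```

```text
t 18.05 pos [ 0.4665 -0.352   0.0902] yaw -126.74 tilt [ 0.0297 -0.0406 -0.9987] shift [-0.08 -0.19 -0.09] | 0.22 spin 0.294 F [-2.8  4.3 11.5] gap 0.0148 q6 1.49
[1.03800733 1.05965789 0.69209586]
10 [328.7 188. ]
13 [347.9 189.8]
34 [338.4 196.3]
2 [331.5 200. ]
```

jog_arm:
  plan:
    - {"linear": [-0.05,0.03,0.18],"spin": 0.09}
    - {"linear": [-0.05,0.03,0.18],"spin": 0.09}
    - {"linear": [-0.05,0.03,0.18],"spin": 0.07}

```text
t: 18.35
position: [0.4675, -0.3518, 0.0905]
eef_rot: [0.899, -0.437, 0.025, 0.012]
force: [-2.7, 3.9, 9.3]
finger_gap: 0.015
```

Run:
```python
from h import *
to(.467,-.350,.091,-143.6); print(r.get_state()['ft_torque'])
```

```text
t 18.35 pos [ 0.4675 -0.3518  0.0905] yaw -141.81 tilt [ 0.0345 -0.0429 -0.9985] shift [-0.16 -0.07 -0.06] | 0.19 spin 0.031 F [-2.7  3.9  9.3] gap 0.015 q6 1.75
[0.79518759 1.12002358 0.57917081]
```

jog_arm:
  plan:
    - {"linear": [-0.05,0.03,0.15],"spin": 0.035}
    - {"linear": [0,0,0],"spin": 0}
    - {"linear": [0,0,-0.1],"spin": 0}

```text
t: 18.6
position: [0.4676, -0.3509, 0.0927]
eef_rot: [0.89, -0.455, 0.026, 0.011]
force: [-0.2, 1.3, -6.7]
finger_gap: 0.0145
```

Run:
```python
from h import *
to(.467,-.350,.094,-143.6); print(r.get_state()['ft_torque'])
```

```text
t 18.6 pos [ 0.4676 -0.3509  0.0927] yaw -144.1 tilt [ 0.0355 -0.0432 -0.9984] shift [-0.1  -0.01 -0.14] | 0.17 spin -0.009 F [-0.2  1.3 -6.7] gap 0.0145 q6 1.79
[0.49909652 0.54579274 0.02241819]
```

jog_arm:
  plan:
    - {"linear": [0,0,0],"spin": 0}
    - {"linear": [0,0,0],"spin": 0}

```text
t: 18.77
position: [0.4677, -0.3509, 0.0926]
eef_rot: [0.89, -0.454, 0.026, 0.011]
force: [-0.4, -0.9, -1.0]
finger_gap: 0.0147
```

Run:
```python
from h import *
to(.467,-.350,.094,-143.6); print(r.get_state()['ft_torque'])
```

```text
t 18.7667 pos [ 0.4677 -0.3509  0.0926] yaw -144.07 tilt [ 0.0359 -0.0434 -0.9984] shift [-0.11  0.01 -0.15] | 0.18 spin -0.008 F [-0.4 -0.9 -1. ] gap 0.0147 q6 1.79
[ 0.17259381  0.38384097 -0.01987115]
```

jog_arm:
  plan:
    - {"linear": [0,0,-0.1],"spin": 0}
    - {"linear": [0,0,-0.1],"spin": 0}
    - {"linear": [0,0,0],"spin": 0}

```text
t: 19.02
position: [0.4671, -0.3502, 0.0929]
eef_rot: [0.89, -0.454, 0.025, 0.011]
force: [0.9, -0.3, -1.0]
finger_gap: 0.0147
```

Run:
```python
from h import *
to(.467,-.350,.094,-143.6); print(r.get_state()['ft_torque'])
```

```text
t 19.0167 pos [ 0.4671 -0.3502  0.0929] yaw -144.06 tilt [ 0.0346 -0.0417 -0.9985] shift [-0.02 -0.01 -0.11] | 0.11 spin -0.008 F [ 0.9 -0.3 -1. ] gap 0.0147 q6 1.79
[-0.08048465  0.06302558  0.01255103]
```

jog_arm:
  plan:
    - {"linear": [0,0,0],"spin": 0}
    - {"linear": [0,0,0],"spin": 0}
    - {"linear": [0,0,0],"spin": 0}
    - {"linear": [0,0,0],"spin": 0}
  jaw: 3.5

```text
t: 19.35
position: [0.4685, -0.3514, 0.0947]
eef_rot: [0.89, -0.454, 0.027, 0.011]
force: [-0.6, 0.7, 1.6]
finger_gap: 0.0339
```

Run:
```python
from h import *
to(.467,-.350,.094,-143.6)
s=cap('side');c=cap('top'); f=s['frame'].astype(int); sat=f[...,2]-f[...,0]
k,l,st,ce=cv2.connectedComponentsWithStats((sat[185:210,310:370]>22).astype(np.uint8))
for i in range(1,k): print(st[i,4],(ce[i]+[310,185]).round(1))
W=np.array([[pt(s,u,v) for u in range(310,370)] for v in range(140,190)])
d=np.hypot(W[...,0]-.467,W[...,1]+.35)
m=(d<.07)&(W[...,2]>.10)&(W[...,2]<.14); print('lid z',np.median(W[m][:,2]),m.sum())
for a in(-53.8,66.2,186.2): print('lug pred',np.round(proj(s,[.467+.0755*np.cos(np.radians(a)),-.35+.0755*np.sin(np.radians(a)),.016]),1))
cv2.imwrite('pics/lock.png',cv2.resize(s['frame'][150:215,300:380],(640,520),interpolation=cv2.INTER_CUBIC))
```

```text
t 19.35 pos [ 0.4685 -0.3514  0.0947] yaw -144.05 tilt [ 0.0376 -0.0441 -0.9983] shift [-0.2   0.04  0.06] | 0.21 spin -0.008 F [-0.6  0.7  1.6] gap 0.0339 q6 1.79
9 [328.4 187.2]
14 [354.3 187.6]
9 [348.3 188.7]
41 [332.4 195.7]
lid z 0.11876058500587533 344
lug pred [327.7 181.5]
lug pred [332.2 197.6]
lug pred [354.3 187.6]
```

View pics/lock.png

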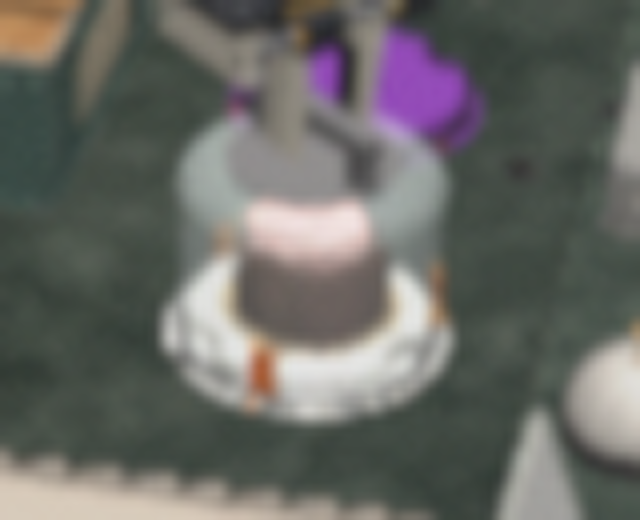

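The front lug (332.4) sits almost over the lock dot (331.3), about 3° short. I'll square the tool (fast up, slow down), re-grip, and turn the last few degrees to be sure.

jog_arm:
  plan:
    - {"linear": [0,0,-3],"spin": 0}
    - {"linear": [0,0,-4],"spin": 0}
    - {"linear": [0,0,-4],"spin": 0}
    - {"linear": [0,0,-4],"spin": 0}

```text
t: 19.78
position: [0.4572, -0.3399, 0.2361]
eef_rot: [0.891, -0.454, 0.016, 0.008]
force: [0.2, -0.7, -0.5]
finger_gap: 0.0346
```

jog_arm:
  plan:
    - {"linear": [0,0,0.8],"spin": 0}
    - {"linear": [0,0,0.8],"spin": 0}
    - {"linear": [0,0,0.8],"spin": 0}
    - {"linear": [0,0,0.8],"spin": 0}
    - {"linear": [0,0,0.8],"spin": 0}

```text
t: 20.2
position: [0.4637, -0.3459, 0.2085]
eef_rot: [0.89, -0.454, 0.027, 0.011]
force: [0.0, -0.6, 0.1]
finger_gap: 0.0349
```

Run:
```python
from h import *
to(.467,-.350,.095,-144.1)
c=cap('top'); s=cap('side')
for n,C in(('top',c),('side',s)):
    W=np.array([[pt(C,u,v) for u in range(300,440)] for v in range(140,260)])
    d=np.hypot(W[...,0]-.467,W[...,1]+.35)
    m=(d<.055)&(W[...,2]>.10)&(W[...,2]<.175); z=W[m][:,2]; print(n,np.histogram(z,bins=np.arange(.1,.176,.003)))
```

```text
t 20.2 pos [ 0.4637 -0.3459  0.2085] yaw -144.05 tilt [ 0.0381 -0.0444 -0.9983] shift [-0.14  0.03 11.36] | 11.36 spin 0.001 F [ 0.  -0.6  0.1] gap 0.0349 q6 1.79
top (array([ 0,  0,  0,  0,  0,  5, 15, 39, 39, 21,  6,  0,  0,  0,  0,  0,  0,
        1,  2, 11, 10,  8,  3,  1,  0]), array([0.1  , 0.103, 0.106, 0.109, 0.112, 0.115, 0.118, 0.121, 0.124,
       0.127, 0.13 , 0.133, 0.136, 0.139, 0.142, 0.145, 0.148, 0.151,
       0.154, 0.157, 0.16 , 0.163, 0.166, 0.169, 0.172, 0.175]))
side (array([ 0,  0,  0,  1,  6, 26, 74, 64, 18,  5,  6,  4,  5,  5,  8,  9, 11,
       13, 20, 13,  6,  0,  0,  0,  0]), array([0.1  , 0.103, 0.106, 0.109, 0.112, 0.115, 0.118, 0.121, 0.124,
       0.127, 0.13 , 0.133, 0.136, 0.139, 0.142, 0.145, 0.148, 0.151,
       0.154, 0.157, 0.16 , 0.163, 0.166, 0.169, 0.172, 0.175]))
```

jog_arm:
  plan:
    - {"linear": [0,0,0.8],"spin": 0}
    - {"linear": [0,0,0.8],"spin": 0}
    - {"linear": [0,0,0.8],"spin": 0}
    - {"linear": [0,0,0.8],"spin": 0}
    - {"linear": [0,0,0.8],"spin": 0}

```text
t: 20.72
position: [0.4632, -0.346, 0.1608]
eef_rot: [0.89, -0.454, 0.023, 0.01]
force: [0.0, 0.9, -0.5]
finger_gap: 0.0349
```

jog_arm:
  plan:
    - {"linear": [0,0,0.8],"spin": 0}
    - {"linear": [0,0,0.8],"spin": 0}
    - {"linear": [0,0,0.8],"spin": 0}
    - {"linear": [0,0,0.5],"spin": 0}
    - {"linear": [0,0,0],"spin": 0}

```text
t: 21.13
position: [0.4629, -0.3461, 0.1251]
eef_rot: [0.891, -0.454, 0.021, 0.01]
force: [-1.3, 0.3, 0.1]
finger_gap: 0.035
```

Run:
```python
from h import *
to(.468,-.3510,.092,-144.1)
```

```text
t 21.1333 pos [ 0.4629 -0.3461  0.1251] yaw -144.06 tilt [ 0.0289 -0.0363 -0.9989] shift [ 0.55 -0.12  3.34] | 3.39 spin 0.001 F [-1.3  0.3  0.1] gap 0.035 q6 1.79
```

jog_arm:
  plan:
    - {"linear": [0.2,-0.05,0.8],"spin": 0}
    - {"linear": [0.15,-0.05,0.8],"spin": 0}
    - {"linear": [0.1,0,0.8],"spin": 0}
    - {"linear": [0,0,0.4],"spin": 0}
    - {"linear": [0,0,0.2],"spin": 0}

```text
t: 21.55
position: [0.4685, -0.3514, 0.0936]
eef_rot: [0.89, -0.454, 0.022, 0.01]
force: [0.4, -0.6, -0.6]
finger_gap: 0.0355
```

Run:
```python
from h import *
to(.468,-.3510,.092,-144.1)
```

```text
t 21.55 pos [ 0.4685 -0.3514  0.0936] yaw -144.06 tilt [ 0.0307 -0.0379 -0.9988] shift [-0.07  0.02  0.16] | 0.17 spin 0.001 F [ 0.4 -0.6 -0.6] gap 0.0355 q6 1.79
```

Grip, press gently, and turn.

jog_arm:
  plan:
    - {"linear": [-0.05,0,0],"spin": 0}
    - {"linear": [0,0,0],"spin": 0}
    - {"linear": [0,0,0],"spin": 0}
    - {"linear": [0,0,0],"spin": 0}
    - {"linear": [0,0,0],"spin": 0}
  jaw: 0.5

```text
t: 21.97
position: [0.4676, -0.3506, 0.0929]
eef_rot: [0.891, -0.454, 0.021, 0.01]
force: [0.6, 0.1, -3.5]
finger_gap: 0.0146
```

jog_arm:
  plan:
    - {"linear": [0,0,0.2],"spin": 0}
    - {"linear": [0,0,0.2],"spin": 0}
    - {"linear": [0,0,0.2],"spin": 0}

```text
t: 22.22
position: [0.4691, -0.3518, 0.0917]
eef_rot: [0.89, -0.454, 0.023, 0.01]
force: [-6.1, 4.8, 14.1]
finger_gap: 0.0147
```

Run:
```python
from h import *
to(.468,-.3510,.092,-144.1);print(r.get_state()['ft_torque'])
```

```text
t 22.2167 pos [ 0.4691 -0.3518  0.0917] yaw -144.05 tilt [ 0.0324 -0.0396 -0.9987] shift [-0.12  0.04 -0.04] | 0.14 spin 0.001 F [-6.1  4.8 14.1] gap 0.0147 q6 1.79
[1.10712256 1.49607977 0.02518103]
```

jog_arm:
  plan:
    - {"linear": [-0.1,0.03,0.1],"spin": 0.04}
    - {"linear": [-0.08,0,0.15],"spin": 0.04}

```text
t: 22.38
position: [0.4689, -0.3511, 0.0925]
eef_rot: [0.872, -0.489, 0.025, 0.01]
force: [-1.5, 2.1, 7.9]
finger_gap: 0.0144
```

Run:
```python
from h import *
to(.468,-.3510,.092,-144.1);print(r.get_state()['ft_torque'])
```

```text
t 22.3833 pos [ 0.4689 -0.3511  0.0925] yaw -148.62 tilt [ 0.0346 -0.0414 -0.9985] shift [-0.05  0.07  0.05] | 0.1 spin -0.079 F [-1.5  2.1  7.9] gap 0.0144 q6 1.87
[0.47233039 0.64336313 0.43744559]
```

jog_arm:
  plan:
    - {"linear": [0,0,0.05],"spin": 0}
    - {"linear": [0,0,-0.15],"spin": 0}
    - {"linear": [0,0,-0.15],"spin": 0}
    - {"linear": [0,0,0],"spin": 0}

```text
t: 22.72
position: [0.4685, -0.3501, 0.0959]
eef_rot: [0.871, -0.49, 0.025, 0.009]
force: [0.4, -0.1, -7.9]
finger_gap: 0.015
```

Run:
```python
from h import *
to(.468,-.3510,.092,-144.1);print(r.get_state()['ft_torque'])
s=cap('side');f=s['frame'].astype(int); sat=f[...,2]-f[...,0]
k,l,st,ce=cv2.connectedComponentsWithStats((sat[185:210,310:370]>22).astype(np.uint8))
for i in range(1,k): print(st[i,4],(ce[i]+[310,185]).round(1))
print([(v,np.argmax(sat[v,322:345])+322,sat[v,322:345].max()) for v in range(190,204)])
```

```text
t 22.7167 pos [ 0.4685 -0.3501  0.0959] yaw -148.71 tilt [ 0.0342 -0.0408 -0.9986] shift [0.03 0.09 0.39] | 0.4 spin -0.08 F [ 0.4 -0.1 -7.9] gap 0.015 q6 1.87
[0.09581411 0.1637752  0.00806166]
45 [330.2 192.6]
15 [354.1 187.6]
10 [347.9 189. ]
[(190, np.int64(330), np.int64(28)), (191, np.int64(330), np.int64(41)), (192, np.int64(331), np.int64(60)), (193, np.int64(331), np.int64(86)), (194, np.int64(331), np.int64(97)), (195, np.int64(331), np.int64(97)), (196, np.int64(330), np.int64(100)), (197, np.int64(331), np.int64(89)), (198, np.int64(331), np.int64(51)), (199, np.int64(330), np.int64(18)), (200, np.int64(330), np.int64(14)), (201, np.int64(330), np.int64(9)), (202, np.int64(338), np.int64(5)), (203, np.int64(339), np.int64(1))]
```

It popped up: z rose 4.2 mm from the pressed-flat reading and it now resists an 8 N pull, with the lug over the dot at column 331. It's locked, so I'll lift the carrier.

jog_arm:
  plan:
    - {"linear": [0,0,0],"spin": 0}
    - {"linear": [0,0,-0.5],"spin": 0}
    - {"linear": [0,0,-1],"spin": 0}
    - {"linear": [0,0,-1.2],"spin": 0}
    - {"linear": [0,0,-1.2],"spin": 0}
  grip_force: 60

```text
t: 23.18
position: [0.4638, -0.3458, 0.1309]
eef_rot: [0.871, -0.49, 0.019, 0.008]
force: [-0.8, -0.3, -8.0]
finger_gap: 0.0146
```

jog_arm:
  plan:
    - {"linear": [0,0,-1.2],"spin": 0}
    - {"linear": [0,0,-1.2],"spin": 0}
    - {"linear": [0,0,-1],"spin": 0}
    - {"linear": [0,0,0],"spin": 0}

```text
t: 23.52
position: [0.4644, -0.3459, 0.1743]
eef_rot: [0.871, -0.49, 0.023, 0.009]
force: [1.5, -0.9, -6.5]
finger_gap: 0.0149
```

Run:
```python
from h import *
to(.594,-.1214,.16,-144.1);print(r.get_state()['ft_torque'])
s=cap('side');cv2.imwrite('pics/lift.png',cv2.resize(s['frame'][130:215,290:380],(720,600),interpolation=cv2.INTER_CUBIC))
```

```text
t 23.5167 pos [ 0.4644 -0.3459  0.1743] yaw -148.72 tilt [ 0.031  -0.038  -0.9988] shift [-12.52 -22.73   0.98] | 25.96 spin -0.081 F [ 1.5 -0.9 -6.5] gap 0.0149 q6 1.87
[-0.06413331  0.00465394 -0.04341446]
```

View pics/lift.png

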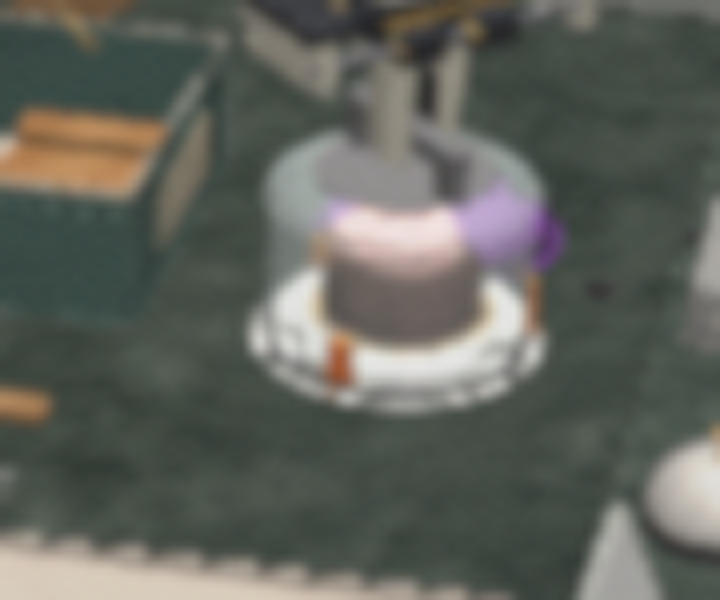

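The closed carrier hangs level from the handle, with the cake centred and the lug over its dot. I'll carry it gently to the tray.

jog_arm:
  plan:
    - {"linear": [-0.4,-0.7,0],"spin": 0}
    - {"linear": [-0.6,-1.1,0],"spin": 0}
    - {"linear": [-0.8,-1.4,0],"spin": 0}
    - {"linear": [-0.8,-1.5,0],"spin": 0}
    - {"linear": [-0.8,-1.5,0],"spin": 0}

```text
t: 23.98
position: [0.4994, -0.2819, 0.1693]
eef_rot: [0.87, -0.492, 0.021, 0.009]
force: [1.1, -0.8, -6.9]
finger_gap: 0.0146
```

jog_arm:
  plan:
    - {"linear": [-0.8,-1.5,0],"spin": 0}
    - {"linear": [-0.8,-1.5,0],"spin": 0}
    - {"linear": [-0.8,-1.5,0],"spin": 0}
    - {"linear": [-0.8,-1.5,0],"spin": 0}
    - {"linear": [-0.8,-1.5,0],"spin": 0}

```text
t: 24.4
position: [0.5441, -0.1974, 0.1616]
eef_rot: [0.871, -0.492, 0.016, 0.008]
force: [0.2, -0.2, -7.6]
finger_gap: 0.0146
```

Run:
```python
from h import *
to(.594,-.1214,.16,-144.1)
```

```text
t 24.4 pos [ 0.5441 -0.1974  0.1616] yaw -148.91 tilt [ 0.0202 -0.03   -0.9993] shift [-3.94 -8.2   0.04] | 9.1 spin -0.084 F [ 0.2 -0.2 -7.6] gap 0.0146 q6 2.18
```

jog_arm:
  plan:
    - {"linear": [-0.8,-1.6,0],"spin": 0}
    - {"linear": [-0.8,-1.6,0],"spin": 0}
    - {"linear": [-0.7,-1.5,0],"spin": 0}
    - {"linear": [-0.5,-1.2,0],"spin": 0}
    - {"linear": [-0.2,-0.6,0],"spin": 0}

```text
t: 24.82
position: [0.5847, -0.1244, 0.1541]
eef_rot: [0.872, -0.489, 0.011, 0.007]
force: [-0.0, -0.2, -6.9]
finger_gap: 0.0145
```

Run:
```python
from h import *
to(.594,-.1214,.11,-144.1)
s=cap('side');c=cap('top')
def fit(C,lo,n):
    f=C['frame']; o=C['extrinsics'][:3,3]
    W=np.array([[pt(C,u,v) for u in range(250,360)] for v in range(120,270)])
    d=np.hypot(W[...,0]-.59,W[...,1]+.12)
    for a,b in((.09,.15),(.15,.2),(.2,.24)):
        m=(d<.1)&(W[...,2]>a)&(W[...,2]<b); print(n,a,b,m.sum(),W[m].mean(0).round(4), np.percentile(W[m],[2,98],axis=0).round(3).tolist())
fit(s,0,'side');fit(c,0,'top')
f=s['frame'].astype(int); sat=f[...,2]-f[...,0]
k,l,st,ce=cv2.connectedComponentsWithStats((sat[170:260,250:370]>40).astype(np.uint8))
for i in range(1,k): print(st[i,4],(ce[i]+[250,170]).round(1))
```

```text
t 24.8167 pos [ 0.5847 -0.1244  0.1541] yaw -148.62 tilt [ 0.0123 -0.0235 -0.9996] shift [ 0.12 -0.95  4.41] | 4.51 spin -0.079 F [-0.  -0.2 -6.9] gap 0.0145 q6 2.31
side 0.09 0.15 469 [ 0.5837 -0.0634  0.1201] [[0.514, -0.103, 0.091], [0.654, -0.046, 0.149]]
side 0.15 0.2 698 [ 0.586  -0.0915  0.1752] [[0.518, -0.162, 0.152], [0.653, -0.049, 0.192]]
side 0.2 0.24 150 [ 0.5815 -0.1091  0.219 ] [[0.558, -0.156, 0.202], [0.614, -0.078, 0.239]]
top 0.09 0.15 26 [ 0.5238 -0.0926  0.1177] [[0.512, -0.12, 0.091], [0.543, -0.068, 0.146]]
top 0.15 0.2 351 [ 0.5563 -0.1113  0.1807] [[0.515, -0.2, 0.161], [0.603, -0.057, 0.191]]
top 0.2 0.24 13 [ 0.5621 -0.0918  0.2222] [[0.557, -0.098, 0.219], [0.569, -0.086, 0.227]]
77 [285.1 186.1]
2 [332.  203.5]
6 [332.3 208.8]
30 [304.6 216.5]
93 [254.1 219.2]
24 [265.7 235.8]
275 [264.  252.2]
```

The position works out at tray x≈-0.137, y≈0. Lowering slowly.

jog_arm:
  plan:
    - {"linear": [0,0,0.7],"spin": 0}
    - {"linear": [0,0,0.8],"spin": 0}
    - {"linear": [0,0,0.8],"spin": 0}
    - {"linear": [0,0,0.8],"spin": 0}
    - {"linear": [0,0,0.5],"spin": 0}

```text
t: 25.33
position: [0.5835, -0.1285, 0.1147]
eef_rot: [0.872, -0.49, 0.011, 0.008]
force: [-0.5, -0.5, -8.0]
finger_gap: 0.0149
```

Run:
```python
from h import *
to(.585,-.1205,.097,-148.6)
```

```text
t 25.3333 pos [ 0.5835 -0.1285  0.1147] yaw -148.7 tilt [ 0.0114 -0.0254 -0.9996] shift [-0.65 -0.55  1.75] | 1.95 spin -0.002 F [-0.5 -0.5 -8. ] gap 0.0149 q6 2.31
```

jog_arm:
  plan:
    - {"linear": [-0.4,-0.3,0],"spin": 0}
    - {"linear": [-0.25,-0.2,0.1],"spin": 0}
    - {"linear": [0,0,0.3],"spin": 0}
    - {"linear": [0,0,0.3],"spin": 0}

```text
t: 25.67
position: [0.5828, -0.1207, 0.1046]
eef_rot: [0.871, -0.491, 0.01, 0.009]
force: [-0.1, 0.0, -8.2]
finger_gap: 0.0145
```

Run:
```python
from h import *
to(.585,-.1205,.097,-148.6)
```

```text
t 25.6667 pos [ 0.5828 -0.1207  0.1046] yaw -148.85 tilt [ 0.0082 -0.0246 -0.9997] shift [ 0.08 -0.21  0.76] | 0.8 spin -0.004 F [-0.1  0.  -8.2] gap 0.0145 q6 2.33
```

jog_arm:
  plan:
    - {"linear": [0,0,0.3],"spin": 0}
    - {"linear": [0,0,0.25],"spin": 0}
    - {"linear": [0,0,0.2],"spin": 0}

```text
t: 25.92
position: [0.5835, -0.1208, 0.0975]
eef_rot: [0.871, -0.491, 0.01, 0.009]
force: [-4.0, 2.3, 3.5]
finger_gap: 0.0144
```

Run:
```python
from h import *
to(.585,-.1205,.097,-148.6)
```

```text
t 25.9167 pos [ 0.5835 -0.1208  0.0975] yaw -148.82 tilt [ 0.0096 -0.025  -0.9996] shift [ 0.05 -0.15  0.05] | 0.16 spin -0.004 F [-4.   2.3  3.5] gap 0.0144 q6 2.33
```

Landed. Releasing now; once the fingers are clear I'll retreat upward.

jog_arm:
  plan:
    - {"linear": [0,0,0],"spin": 0}
    - {"linear": [0,0,0],"spin": 0}
    - {"linear": [0,0,0],"spin": 0}
    - {"linear": [0,0,0],"spin": 0}
    - {"linear": [0,0,0],"spin": 0}
  jaw: 4.5

```text
t: 26.33
position: [0.5878, -0.1224, 0.1029]
eef_rot: [0.871, -0.491, 0.015, 0.008]
force: [0.1, 0.5, -1.1]
finger_gap: 0.0422
```

jog_arm:
  plan:
    - {"linear": [0,0,0],"spin": 0}
    - {"linear": [0,0,-1],"spin": 0}
    - {"linear": [0,0,-1.5],"spin": 0}
    - {"linear": [0,0,-2],"spin": 0}
    - {"linear": [0,0,-3],"spin": 0}

```text
t: 26.75
position: [0.5825, -0.1193, 0.175]
eef_rot: [0.871, -0.491, 0.01, 0.009]
force: [1.0, -0.1, 0.1]
finger_gap: 0.045
```

jog_arm:
  plan:
    - {"linear": [0,0,-3],"spin": 0}
    - {"linear": [0,0,-3],"spin": 0}
    - {"linear": [0,0,-3],"spin": 0}
    - {"linear": [0,0,-1],"spin": 0}
    - {"linear": [0,0,0],"spin": 0}

```text
t: 27.17
position: [0.5829, -0.1168, 0.2908]
eef_rot: [0.871, -0.491, 0.016, 0.007]
force: [0.5, -0.2, -0.0]
finger_gap: 0.0451
```

Run:
```python
from h import *
to(.585,-.1205,.25,-148.6)
s=cap('side');c=cap('top')
W=np.array([[pt(s,u,v) for u in range(250,370)] for v in range(150,280)])
d=np.hypot(W[...,0]-.584,W[...,1]+.12)
for a,b,R in((.05,.105,.09),(.11,.145,.06),(.15,.18,.06)):
    m=(d<R)&(W[...,2]>a)&(W[...,2]<b); print(a,m.sum(),W[m].mean(0).round(4),np.percentile(W[m],[2,98],axis=0).round(3).tolist())
P=W[(d<.06)&(W[...,2]>.11)&(W[...,2]<.14)]; A=np.c_[P[:,:2],np.ones(len(P))]; print('lid plane slope',np.linalg.lstsq(A,P[:,2],rcond=None)[0])
f=s['frame'].astype(int); sat=f[...,2]-f[...,0]
k,l,st,ce=cv2.connectedComponentsWithStats((sat[185:270,280:345]>22).astype(np.uint8))
for i in range(1,k): print(st[i,4],(ce[i]+[280,185]).round(1))
# white base outline
m=np.zeros((400,640),np.uint8)
m[190:260,275:350]=cv2.inRange(cv2.cvtColor(s['frame'],cv2.COLOR_BGR2HSV),(0,0,235),(179,25,255))[190:260,275:350]
v,u=np.nonzero(m); print('white px',u.min() if len(u) else 0,u.max() if len(u) else 0,v.min(),v.max())
for p in((208,232),(262,243),(190,190)): print(pt(c,*p).round(3))
```

```text
t 27.1667 pos [ 0.5829 -0.1168  0.2908] yaw -148.83 tilt [ 0.0206 -0.0284 -0.9994] shift [0.28 0.03 4.09] | 4.1 spin -0.004 F [ 0.5 -0.2 -0. ] gap 0.0451 q6 2.33
0.05 397 [ 0.582  -0.0584  0.078 ] [[0.513, -0.097, 0.051], [0.651, -0.041, 0.104]]
0.11 351 [ 0.5862 -0.1083  0.1254] [[0.529, -0.162, 0.119], [0.639, -0.064, 0.14]]
0.15 86 [ 0.582  -0.111   0.1589] [[0.554, -0.153, 0.15], [0.611, -0.073, 0.166]]
lid plane slope [-0.00332484 -0.00877253  0.12602218]
75 [288.3 186.8]
1030 [310.9 225.9]
96 [311.8 210.7]
25 [323.  222.1]
1 [313. 226.]
28 [280.8 244.5]
white px 275 320 208 245
[0.437 0.238 0.191]
[ 0.399 -0.023  0.723]
[0.592 0.337 0.079]
```

Run:
```python
from h import *
s=load('side'); print('cake pink expected',np.round(proj(s,[.583,-.119,.10]),1)); order.job_done(); print(r.get_state()['t'])
```

```text
cake pink expected [313.3 204.4]
the job is handed in; nothing more can be done
the job is handed in; nothing more can be done
```

The closed carrier is standing on the near part of the tray, and I handed the job in at about 27 s of the 58 s allowed. No verdict was reported. I put the cover over the white base, pressed it with about 14 N at most and twisted it clockwise in two goes. I then lifted it by the handle, set it down and withdrew the gripper.

**Last checks**
- **Lock (checked before the lift):** pulled up, the cover rose about 4 mm from flat, to a rim height of roughly 13 mm. The front lug was over its orange dot to within a pixel. While the carrier hung it looked level with the lug still on the dot; I did not measure the lock again after release.
- **Place:** cover centre at about tray x -0.14 m, y +0.001 m. The lid slopes about 0.01 rad, which is within the depth noise.
- **Gripper:** clear, no contact force.
- **Bystanders:** the left card holder and the row bundt are where they were. The middle card holder was hidden by the arm in the last top view, so it was not rechecked.
- **Cake:** it looked upright and centred while the carrier hung. On the tray I compared only a rough colour blob, which came out about 6 px lower in the image than the expected centre. Only part of the cake shows through the cover, so this check neither confirms nor contradicts the earlier view.

**What went wrong on the way**
- **Finger height:** the finger tips appeared about 44 mm above the reported TCP, so my first two grasps closed on nothing. I corrected for the offset after that.
- **First lowering:** it drifted about 5 mm and a lug caught on the ledge. I lifted, re-centred and lowered again.
- **First twist:** it stopped about 3° short of the lock, so I re-gripped and finished it.

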